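# Make the grill-cleaning kit safe and pack it away

### The arm

A 6-joint arm with a two-finger parallel gripper is mounted at the origin on a cart in front of the work surface, level with it; the furniture and walls round the work are solid. World frame = base frame: x ahead of the robot, y to its left, z up, the work surface at z = 0. Lengths are in m, angles in degrees, forces in N, time in s.
With the tool pointing down it reaches from about 0.35 to 0.875 m from the base axis. Payload 4.2 kg.
Tool frame: the origin (TCP) lies midway between the tips of the shut fingers; the grasp point (between the pads) lies 19 mm behind it (r.pinch_z is the distance from the TCP to the grasp point, in m); z points along the fingers, y is the line along which they close (so a half turn about z gives the same grasp; the last joint's range is limited). The gripper opens to 87 mm and grips with 3 to 60 N. Pads are 19 mm wide; open, the fingers measure 117 mm over their backs; the gripper's body (75 mm by 190 mm) begins 51 mm behind the grasp point.
Start: joints at [83.457, 22.042, 0.453, 0, -68.411, -14.817], TCP at [0.228, 0.582, 0.223] pointing down, gripper open.
Joint ranges: [-179.83, 179.83], [-69.29, 118.12], [-61.27, 80.66], [-181.25, 117.63], [-171.15, -9.14], [-177.46, 177.46]. Speed limits (degrees/s): [159.86, 159.86, 180, 180, 180, 180].

### API

Orientations are given as a 3x3 rotation matrix whose columns are the frame's x, y, z axes.
In Python, from station import r, imaging, models gives the robot as it stands. The module is installed in compiled form; this text tells all that it offers.
- The arm moves only by the tool apply_moves, never from a script. Its argument "moves" is a list of rows, each a list of 2 entries, a list of its own where there are three numbers: the shift along the tool's x, y, z in m, then the turn about the tool's z in degrees. A call has 1 to 5 rows; each row shifts and turns the commanded pose from where the row before left it, along the tool's axes as they then stand; what a row does not reach is not made up. A row lasts 1/12 s, in which the tool goes at most 41.7 mm and 7.16 degrees, less where a joint would pass 70% of its speed; a pose out of reach is approached as far as the arm can. A call is refused whole if a number of a shift passes 0.0417 or a number of a turn 7.16, either way. A call with a gripper value outside its range is refused whole. "hand" is the finger opening in m, from 0 to 0.087, set as the call begins (left out, the last holds). The fingers move at their own pace and stop on an object; the grip force is fixed at half the most. Time passes only in rows, so rows that do not move let the fingers close. It gives the time, the measured TCP pose, the force, the opening and the grip force at its end, in the units of the state.
- r.sense(): the state, without advancing time (a new reading comes with each control period).
- imaging.capture(name): name is "scene" or "top" or "wrist"; returns a dict with "frame" (480x640x3 uint8, blue, green, red), "intrinsics" (3x3 intrinsics, pixels), "eye" and "orientation" of the camera in the world. Camera axes: x right, y down, z forward; pixel columns grow to the right and rows downward; lengths in m; the calibration is good to about 2 mm. A picture is of the moment at which its call begins. There is no depth.
- r.finish_job(): hands the job in; it is judged then, once.
Trained networks look in a picture, given as the dict that the camera call returned (one of the last four; its "shot" number tells which), for a name from the list of things; names that differ only in an ending like _2 or _b are one class to them, and where a whole thing is asked for, a point or a joint stands for the part that bears it (a point fixed in the world has none). Each returns a list of dicts, best first, with "confidence" (0 to 1); they miss things now and then, are a little off and sometimes report something else, mostly with a low value. They report only what shows in the picture. A call takes as long as a camera call.
- models.cut_out(picture, target): "region" (480x640 bool, what is visible of it) and "extent" ([left, top, width, height] as shares, 0 to 1, of the picture: columns of its width, rows of its height, round what is visible of it).
- models.place_of(picture, target): "at" ([column, row] as shares, 0 to 1, of the picture: columns of its width, rows of its height: a listed point, or the origin of a listed thing).
The state is a dict: "time_s": time; "joints": joint angles; "joint_velocities": joint speeds; "effort": joint torques, N m; "tcp_pos": TCP position; "ee_rot": TCP orientation; "wrist_force": force on the tool from outside, world axes, zero at the start; "moment": the same for the moment, N m; "gripper_width": opening from 0.0 (shut) to 1.0 (fully open); "gripper_force": force on a finger pad.
Only numpy, scipy, OpenCV 4.12 (cv2) and the standard library are available. Lean on these libraries where they do the work, as an engineer would, in place of code of your own. Each camera call takes 0.05 s, during which the arm holds its last target. There are 200 camera calls.

### The job

The grill is lit, so the cleaning kit has to leave the table: two or three cleaner bottles whose push-and-turn safety caps were left loose, a pad holder and a scrubbing brush. First screw each bottle's cap fully home where the bottle stands (press the shell down so that its lugs catch, and turn it clockwise to the stop); never lift a bottle whose cap is still loose. Then pack all the bottles and both scrubbers into the blue tote, each flat on its floor and the bottles upright, and leave the other kitchen things where they are.

Things in the scene. Friction and masses are not known exactly. Their poses are not given: they have to be found in the camera images.
- bottle_a: tall white bottle with a red cap and red label band: square cleaner bottle, 62 x 62 mm in plan, 128 mm to the shoulder, about 0.5 kg; its sides are flat to 121 mm, its push-and-turn cap stands on its axis; hung from the idle cap the bottle can spin. Origin at the centre of its underside, z up, x and y square to its sides
- cap_a_top (a point): top centre of the cap of bottle_a, 158 mm above the underside (plus 1 mm per rad unscrewed, less what it is pressed). Its ribbed shell, 50 mm across and 20 mm high, spins idle both ways; pressed down 5 mm (spring: 2 N, 9 N at the bottom) its 2 lugs drop between the 6 of the inner cap, after up to 60 degrees of idle turn, and then it turns that
- seal_a (a joint): thread of the inner cap of bottle_a, rad: 0 = screwed fully home (hard stop), growing as it is unscrewed, anticlockwise seen from above, to 2.4; friction about 0.08 N m, stays as left. Fully home, the red pointer under the shell stands over the black mark on the shoulder (bottle's +x side)
- press_a (a joint): how far the outer shell of bottle_a's cap is pressed down, m: 0 = sprung up and idle, 0.005 = fully down, lugs engaged
- bottle_b: middle-sized yellow bottle with a black cap and black label band: square cleaner bottle, 62 x 62 mm in plan, 112 mm to the shoulder, about 0.5 kg; its sides are flat to 105 mm, its push-and-turn cap stands on its axis; hung from the idle cap the bottle can spin. Origin at the centre of its underside, z up, x and y square to its sides
- cap_b_top (a point): top centre of the cap of bottle_b, 142 mm above the underside (plus 1 mm per rad unscrewed, less what it is pressed). Its ribbed shell, 50 mm across and 20 mm high, spins idle both ways; pressed down 5 mm (spring: 2 N, 9 N at the bottom) its 2 lugs drop between the 6 of the inner cap, after up to 60 degrees of idle turn, and then it turns that
- seal_b (a joint): thread of the inner cap of bottle_b, rad: 0 = screwed fully home (hard stop), growing as it is unscrewed, anticlockwise seen from above, to 2.4; friction about 0.08 N m, stays as left. Fully home, the red pointer under the shell stands over the black mark on the shoulder (bottle's +x side)
- press_b (a joint): how far the outer shell of bottle_b's cap is pressed down, m: 0 = sprung up and idle, 0.005 = fully down, lugs engaged
- bottle_c: short grey bottle with a blue cap and blue label band: square cleaner bottle, 62 x 62 mm in plan, 98 mm to the shoulder, about 0.5 kg; its sides are flat to 91 mm, its push-and-turn cap stands on its axis; hung from the idle cap the bottle can spin. Origin at the centre of its underside, z up, x and y square to its sides
- cap_c_top (a point): top centre of the cap of bottle_c, 128 mm above the underside (plus 1 mm per rad unscrewed, less what it is pressed). Its ribbed shell, 50 mm across and 20 mm high, spins idle both ways; pressed down 5 mm (spring: 2 N, 9 N at the bottom) its 2 lugs drop between the 6 of the inner cap, after up to 60 degrees of idle turn, and then it turns that
- seal_c (a joint): thread of the inner cap of bottle_c, rad: 0 = screwed fully home (hard stop), growing as it is unscrewed, anticlockwise seen from above, to 2.4; friction about 0.08 N m, stays as left. Fully home, the red pointer under the shell stands over the black mark on the shoulder (bottle's +x side)
- press_c (a joint): how far the outer shell of bottle_c's cap is pressed down, m: 0 = sprung up and idle, 0.005 = fully down, lugs engaged
- pad_holder: scouring-pad holder: green pad 84 x 58 x 18 mm under a black plate (top 27 mm up), with a black bow handle over it: a bar along x, 70 mm long, 22 mm wide in y, from 68 to 86 mm above the underside; 0.18 kg; origin at the centre of the underside, x along its length
- scrub_brush: hand scrubbing brush lying on its bristles: wooden block 84 x 58 mm, top 44 mm up, with a raised wooden grip along x, 66 mm long, 24 mm wide in y, up to 86 mm above the underside; 0.2 kg; origin at the centre of the underside, x along its length
- tote: open blue plastic carrying tote, 1.5 kg, loose: inside 210 mm along its x by 146 mm along its y, floor 4 mm above its origin, rim 62 mm above it (232 x 169 mm over the rim); origin at the centre of the underside; it stands in the gap between two fixed hobs, 70 mm high
- ramekin_large: bystander: white ramekin, 81 mm across, 42 mm high, origin under its centre
- ramekin_small: bystander: white ramekin, 77 mm across, 40 mm high, origin under its centre
- kitchen_timer: bystander: white kitchen timer, 32 x 68 x 60 mm, origin under its centre

How it is judged:
By the outcome, as a careful person would: the job done as asked, in the order asked, and still so for the second after the job is handed in, with the robot touching nothing.
Of bottle_a, bottle_b, bottle_c only 2 to 3 are there at a start; the rules pass over those that are not, and their reading is None.
At some moment in a run one of tote may be knocked a few centimetres aside while the robot is not near it.
It also fails if it takes over 210 s, if anything falls off the work surface, if the arm or the gripper's body presses on something with over 40 N, if the wrist force passes 120 N, or if a joint passes its speed limit or range.

## Working session

There is one attempt and no reset: what is moved stays moved. The work goes in short steps, Python scripts to look and compute and a tool call to move; the robot and the scene stay as the last step left them, time stands still between calls to the robot, and variables do not carry over. Pictures are saved under pics/ and viewed, at most 14 in all, crops included, and the job is handed in when it is done.

Besides the shell and the picture viewer there is one more tool, called after "Emit:" as name([rows], argument=value, ...), one row to a line, values as JSON. apply_moves: Moves the arm, as the interface text tells. Its arguments: {"type":"object","properties":{"moves":{"type":"array"},"hand":{"type":"number"}},"required":["moves"]}

```bash
mkdir -p pics
cat > h.py <<'E'
import numpy as np, cv2
from station import r, imaging, models
def ray(p,uv):
    K=np.array(p["intrinsics"]);d=np.linalg.inv(K)@[uv[0],uv[1],1]
    return np.array(p["eye"]),np.array(p["orientation"])@d
def onz(p,uv,z):
    e,d=ray(p,uv);return e+d*(z-e[2])/d[2]
def tri(*obs):
    A=np.zeros((3,3));b=np.zeros(3)
    for p,uv in obs:
        e,d=ray(p,uv);d=d/np.linalg.norm(d);M=np.eye(3)-np.outer(d,d);A+=M;b+=M@e
    return np.linalg.solve(A,b)
def px(at): return np.array(at)*[640,480]
def proj(p,X):
    c=np.array(p["orientation"]).T@(np.array(X)-p["eye"]);u=np.array(p["intrinsics"])@c;return u[:2]/u[2]
E
python3 - <<'E'
from h import *
s=r.sense();print(s["tcp_pos"],s["ee_rot"],s["wrist_force"],s["time_s"],r.pinch_z)
P={n:imaging.capture(n) for n in("scene","top","wrist")}
for n,p in P.items():
    cv2.imwrite(f"pics/{n}0.png",p["frame"]);print(n,np.round(p["eye"],3),np.round(p["orientation"],2).tolist(),p["intrinsics"][0])
for t in["bottle_a","bottle_b","bottle_c","cap_a_top","cap_b_top","cap_c_top","pad_holder","scrub_brush","tote","ramekin_large","ramekin_small","kitchen_timer"]:
    for n,p in P.items():
        print(t,n,[(round(d["confidence"],2),np.round(px(d["at"])).tolist(),np.round(onz(p,px(d["at"]),0),3)[:2].tolist()) for d in models.place_of(p,t)[:3]])
E
```

```text
[0.2274055  0.58150851 0.22143926] [[ 9.31237449e-01 -3.64412255e-01 -7.21908765e-04]
 [-3.64412959e-01 -9.31235105e-01 -2.09173349e-03]
 [ 8.99865336e-05  2.21097347e-03 -9.99997552e-01]] [ 0.3840788  -0.42328505  0.04860275] 0.0 0.0187
scene [-0.356 -1.071  0.947] [[0.83, -0.28, 0.49], [-0.56, -0.44, 0.7], [0.02, -0.86, -0.52]] [548.65125227   0.         322.08405062]
top [0.321 0.05  1.437] [[-0.03, -1.0, 0.1], [-1.0, 0.03, -0.02], [0.02, -0.1, -1.0]] [471.05541859   0.         323.76222081]
wrist [0.296 0.554 0.385] [[-0.36, -0.9, -0.25], [-0.93, 0.35, 0.1], [0.0, 0.27, -0.96]] [397.59664847   0.         318.32880518]
bottle_a scene [(0.9, [326.0, 259.0], [0.503, 0.129]), (0.89, [254.0, 253.0], [0.328, 0.284]), (0.61, [329.0, 219.0], [0.668, 0.348])]
bottle_a top [(0.87, [241.0, 282.0], [0.338, 0.279]), (0.79, [289.0, 225.0], [0.508, 0.129]), (0.66, [205.0, 267.0], [0.386, 0.388])]
bottle_a wrist []
bottle_b scene [(0.9, [326.0, 259.0], [0.503, 0.129]), (0.89, [254.0, 253.0], [0.328, 0.284]), (0.61, [329.0, 219.0], [0.668, 0.348])]
bottle_b top [(0.87, [241.0, 282.0], [0.338, 0.2
[... 1056 characters left out ...]
 -0.372])]
tote top [(0.57, [450.0, 227.0], [0.489, -0.366]), (0.57, [244.0, 284.0], [0.33, 0.271])]
tote wrist []
ramekin_large scene [(0.69, [342.0, 242.0], [0.609, 0.189]), (0.47, [223.0, 250.0], [0.253, 0.355])]
ramekin_large top [(0.8, [270.0, 190.0], [0.619, 0.186])]
ramekin_large wrist []
ramekin_small scene [(0.6, [223.0, 247.0], [0.261, 0.372])]
ramekin_small top [(0.97, [212.0, 307.0], [0.265, 0.366])]
ramekin_small wrist [(0.86, [516.0, 94.0], [0.261, 0.374])]
kitchen_timer scene [(0.7, [375.0, 389.0], [0.281, -0.391]), (0.38, [431.0, 351.0], [0.484, -0.369]), (0.26, [343.0, 244.0], [0.604, 0.177])]
kitchen_timer top [(0.73, [460.0, 291.0], [0.291, -0.385])]
kitchen_timer wrist []
```

View pics/scene0.png

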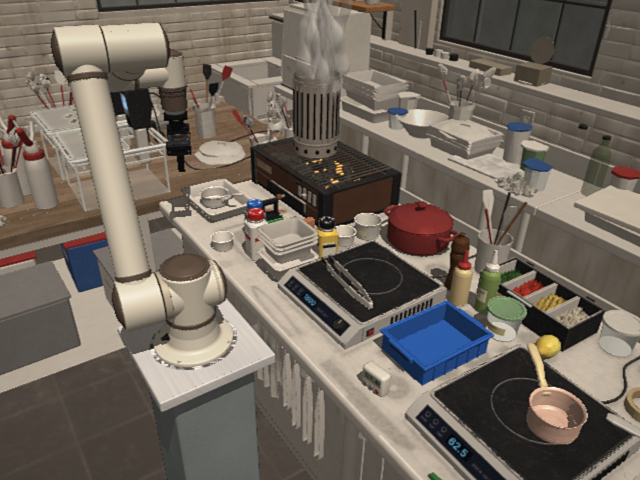

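View pics/top0.png

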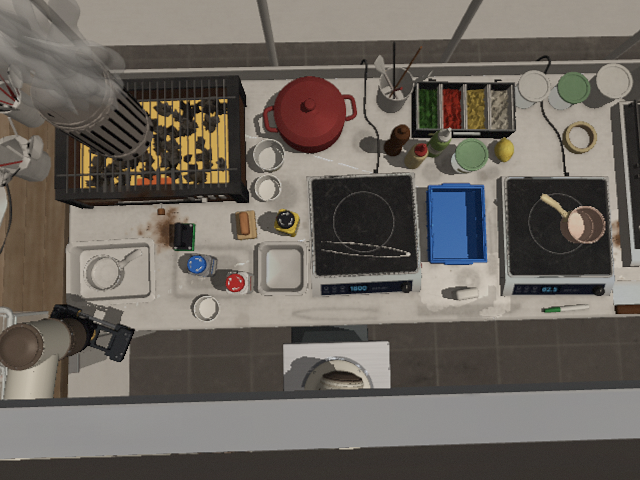

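The pictures show the red bottle (237,282), blue bottle (200,265), yellow bottle (287,220), brush (246,225), pad holder (183,237) and tote (457,223), in the top view. I'll move the wrist camera over the bottles.

Emit:
apply_moves([
  [[0,0,-0.04],-5.35],
  [[0,0,-0.04],-5.35],
  [[0,0,-0.04],-5.35],
  [[0,0,-0.04],-5.35],
  [[0,0,0],0],
], hand=0.075)

```text
time_s: 2.37
tcp_pos: [0.2293, 0.5842, 0.393]
ee_rot: [[1.0, 0.004, 0.006], [0.003, -1.0, 0.017], [0.007, -0.017, -1.0]]
wrist_force: [0.6, -0.5, 2.6]
gripper_width: 0.871
gripper_force: 0.0
```

Emit:
apply_moves([
  [[0.02,0.04,0],0],
  [[0.02,0.04,0],0],
  [[0.02,0.04,0],0],
  [[0.01,0.04,0],0],
  [[0,0.04,0],0],
])

```text
time_s: 2.78
tcp_pos: [0.2947, 0.3884, 0.3818]
ee_rot: [[1.0, -0.001, 0.0], [-0.001, -1.0, -0.001], [0.0, 0.001, -1.0]]
wrist_force: [-0.3, -0.4, 1.5]
gripper_width: 0.866
gripper_force: 0.0
```

Emit:
apply_moves([
  [[0,0.04,0],0],
  [[0,0.02,0],0],
  [[0,0,0],0],
  [[0,0,0],0],
])

```text
time_s: 3.12
tcp_pos: [0.2938, 0.3294, 0.3833]
ee_rot: [[1.0, -0.001, 0.001], [-0.001, -1.0, 0.002], [0.001, -0.002, -1.0]]
wrist_force: [-0.4, 0.0, 0.1]
gripper_width: 0.863
gripper_force: 0.0
```

Run:
```python
from h import *
import pickle
s=r.sense();print(np.round(s["tcp_pos"],4),np.round(s["ee_rot"],3).tolist(),s["wrist_force"],s["time_s"],np.round(s["joints"],1))
p=imaging.capture("wrist");cv2.imwrite("pics/w1.png",p["frame"]);pickle.dump(p,open("w1.pkl","wb"))
print(np.round(p["eye"],3))
for t,z in[("bottle_a",0),("cap_a_top",.15),("pad_holder",0),("scrub_brush",0)]:
    print(t,[(round(d["confidence"],2),np.round(px(d["at"])).tolist(),np.round(onz(p,px(d["at"]),z),3)[:2].tolist()) for d in models.place_of(p,t)[:4]])
```

```text
[0.2938 0.3294 0.3833] [[1.0, -0.001, 0.001], [-0.001, -1.0, 0.002], [0.001, -0.002, -1.0]] [-0.3723122   0.03806256  0.14167768] 3.1167 [ 69.5  -1.   -5.8  -0.  -85.   20.5]
[0.368 0.328 0.547]
bottle_a [(0.96, [476.0, 13.0], [0.507, 0.135]), (0.94, [276.0, 111.0], [0.393, 0.384]), (0.92, [360.0, 156.0], [0.335, 0.274])]
cap_a_top [(0.78, [377.0, 166.0], [0.335, 0.271])]
pad_holder [(0.9, [220.0, 35.0], [0.483, 0.452])]
scrub_brush [(0.73, [378.0, 11.0], [0.509, 0.256])]
```

View pics/w1.png

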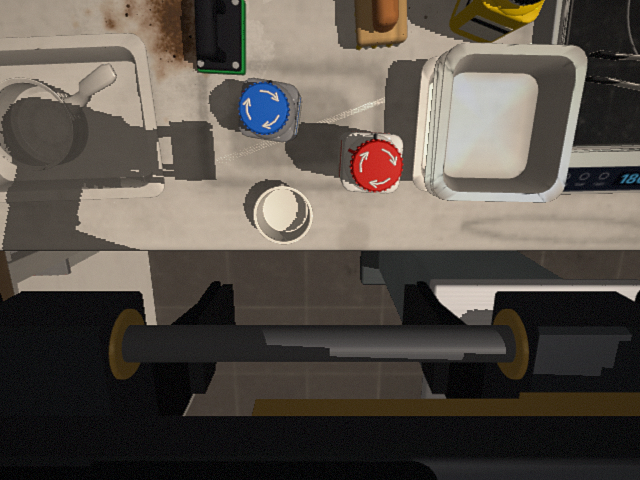

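The wrist view shows blue cap (265,108), red cap (377,166), the pad holder (220,35), brush (380,15) and yellow bottle (500,15); the white basin starts at col 415. I need a second view with +x and lower y.

Emit:
apply_moves([
  [[0.04,0.015,0],0],
  [[0.04,0.015,0],0],
  [[0.03,0.015,0],0],
  [[0,0,0],0],
  [[0,0,0],0],
])

```text
time_s: 3.78
tcp_pos: [0.403, 0.2862, 0.3812]
ee_rot: [[1.0, -0.002, -0.002], [-0.002, -1.0, -0.002], [-0.002, 0.002, -1.0]]
wrist_force: [-0.9, 0.2, -0.4]
gripper_width: 0.862
gripper_force: 0.0
```

Run:
```python
from h import *
import pickle
p=imaging.capture("wrist");cv2.imwrite("pics/w2.png",p["frame"])
q=pickle.load(open("w1.pkl","rb"));print(np.round(p["eye"],3),r.sense()["tcp_pos"])
for t,z in[("bottle_a",0),("cap_a_top",.15),("cap_b_top",.14),("cap_c_top",.12),("pad_holder",0),("scrub_brush",0)]:
    print(t,[(round(d["confidence"],2),np.round(px(d["at"])).tolist(),np.round(onz(p,px(d["at"]),z),3)[:2].tolist()) for d in models.place_of(p,t)[:4]])
```

```text
[0.477 0.286 0.544] [0.40212891 0.28649814 0.38154798]
bottle_a [(0.95, [244.0, 197.0], [0.389, 0.387]), (0.83, [437.0, 107.0], [0.505, 0.13]), (0.65, [330.0, 275.0], [0.273, 0.267])]
cap_a_top [(0.74, [332.0, 274.0], [0.331, 0.271])]
cap_b_top [(0.8, [481.0, 96.0], [0.508, 0.129])]
cap_c_top [(0.64, [223.0, 213.0], [0.391, 0.389])]
pad_holder [(0.69, [194.0, 128.0], [0.48, 0.448])]
scrub_brush [(0.69, [340.0, 105.0], [0.508, 0.257]), (0.42, [327.0, 274.0], [0.276, 0.272])]
```

View pics/w2.png

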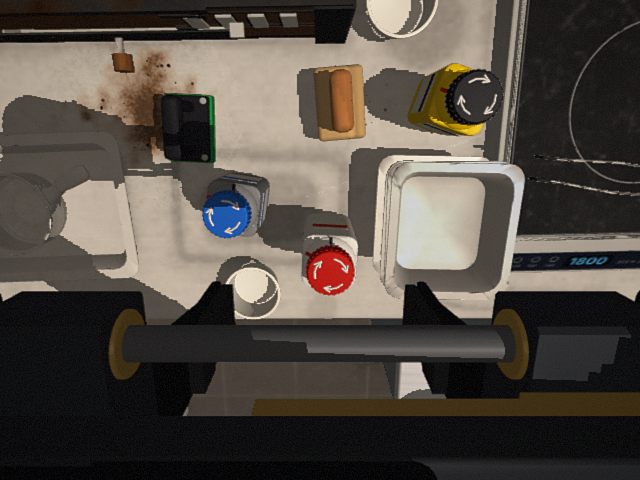

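The view shows the red cap (331,270), blue cap (227,215), black cap (478,97), pad holder (185,127), and brush (341,103).

Run:
```python
from h import *
import pickle
q=pickle.load(open("w1.pkl","rb"));p=imaging.capture("wrist");t=imaging.capture("top")
def blob(p,lo,hi,box):
    h=cv2.cvtColor(p["frame"],cv2.COLOR_BGR2HSV);m=cv2.inRange(h,lo,hi)
    x0,y0,x1,y1=box;k=np.zeros_like(m);k[y0:y1,x0:x1]=m[y0:y1,x0:x1]
    c=max(cv2.findContours(k,0,2)[0],key=cv2.contourArea);return cv2.minEnclosingCircle(c)
R=((0,130,60),(8,255,255));B=((100,120,50),(125,255,255))
ra=[blob(q,*R,(330,120,420,210)),blob(p,*R,(295,235,370,310))]
bc=[blob(q,*B,(225,70,310,150)),blob(p,*B,(190,180,255,250))]
print(ra,bc)
print("a",tri((q,ra[0][0]),(p,ra[1][0])),"net",tri((q,(377,166)),(p,(332,274))))
print("c",tri((q,bc[0][0]),(p,bc[1][0])))
nb=models.place_of(t,"cap_b_top");print(nb)
print("b",tri((p,(480,96)),(t,px(nb[0]["at"]))))
for n in("bottle_a","tote"):
  for d in models.cut_out(t,n)[:3]:
    e=np.array(d["extent"])*[640,480,640,480];print(n,d["confidence"],e.round())
```

```text
[((374.032470703125, 163.032470703125), 29.11254119873047), ((327.70513916015625, 267.6538391113281), 27.3581485748291)] [((263.0, 108.0), 26.925922393798828), ((227.73374938964844, 211.5017547607422), 24.271535873413086)]
a [0.33788814 0.27576778 0.15552721] net [0.33542694 0.27295957 0.16622682]
c [0.3900681  0.38526036 0.11942853]
[{'at': [0.4519, 0.4594], 'confidence': 0.83}]
b [0.50706344 0.12254849 0.11706905]
bottle_a 0.95 [274. 208.  24.  31.]
bottle_a 0.83 [223. 269.  30.  25.]
bottle_a 0.79 [187. 264.  28.  12.]
tote 0.86 [424. 183.  62.  84.]
tote 0.19 [226. 272.  17.  21.]
```

Emit:
apply_moves([
  [[-0.033,0.0065,0],-7.1],
  [[-0.033,0.003,0],-7.1],
  [[0,0,0],-7.1],
  [[0,0,0],-7.1],
  [[0,0,0],-7.1],
])

```text
time_s: 4.8
tcp_pos: [0.3358, 0.2724, 0.3831]
ee_rot: [[0.809, 0.587, 0.001], [0.587, -0.809, 0.001], [0.001, -0.001, -1.0]]
wrist_force: [0.3, 1.2, -0.1]
gripper_width: 0.864
gripper_force: 0.0
```

Emit:
apply_moves([
  [[0,0,0.03],-7.1],
  [[0,0,0.03],-7.1],
  [[0,0,0.03],-7.1],
  [[0,0,0.03],-7.1],
  [[0,0,0.03],-7.1],
])

```text
time_s: 5.22
tcp_pos: [0.3363, 0.2724, 0.2316]
ee_rot: [[0.319, 0.948, 0.001], [0.948, -0.319, 0.001], [0.001, 0.0, -1.0]]
wrist_force: [0.2, -0.1, -0.6]
gripper_width: 0.86
gripper_force: 0.0
```

Emit:
apply_moves([
  [[0,0,0],-7.1],
  [[0,0,0],-7.1],
  [[0,0,0],-4.8],
  [[0,0,0],0],
  [[0,0,0],0],
])

```text
time_s: 5.63
tcp_pos: [0.3364, 0.2726, 0.2327]
ee_rot: [[0.002, 1.0, 0.0], [1.0, -0.002, 0.0], [0.0, 0.0, -1.0]]
wrist_force: [-0.3, -0.0, 0.4]
gripper_width: 0.86
gripper_force: 0.0
```

```bash
cat >> h.py <<'E'
def st():
    s=r.sense();R=np.array(s["ee_rot"]);print("t",round(s["time_s"],2),"tcp",np.round(s["tcp_pos"],4),"yaw",round(np.degrees(np.arctan2(R[1,0],R[0,0])),1),"j",np.round(s["joints"],0),"F",np.round(s["wrist_force"],1),"M",np.round(s["moment"],2),"w",round(s["gripper_width"]*.087,4),"gf",round(s["gripper_force"],1));return s
def go(x,y,z=None):
    s=st();R=np.array(s["ee_rot"]);d=np.array([x,y,s["tcp_pos"][2] if z is None else z])-s["tcp_pos"];print("shift",np.round(R.T@d,4))
E
python3 -c "
from h import *
go(.336,.2738,.138)"
```

```text
t 5.63 tcp [0.3364 0.2726 0.2327] yaw 89.9 j [ 61.   2. -24.   0. -64. 119.] F [-0.3 -0.   0.4] M [-0.08 -0.09 -0.02] w 0.0749 gf 0.0
shift [ 0.0012 -0.0004  0.0947]
```

Emit:
apply_moves([
  [[0.001,0,0.03],0],
  [[0,0,0.03],0],
  [[0,0,0.02],0],
  [[0,0,0.013],0],
  [[0,0,0],0],
])

```text
time_s: 6.05
tcp_pos: [0.3352, 0.2718, 0.1371]
ee_rot: [[0.002, 1.0, -0.004], [1.0, -0.002, -0.005], [-0.005, -0.004, -1.0]]
wrist_force: [-0.6, -0.4, 0.4]
gripper_width: 0.862
gripper_force: 0.0
```

Emit:
apply_moves([
  [[0,0,0],0],
  [[0,0,0],0],
  [[0,0,0],0],
  [[0,0,0],0],
  [[0,0,0],0],
], hand=0.03)

```text
time_s: 6.47
tcp_pos: [0.3365, 0.2739, 0.1403]
ee_rot: [[-0.0, 1.0, 0.001], [1.0, 0.0, 0.002], [0.002, 0.001, -1.0]]
wrist_force: [-0.0, 1.9, 0.4]
gripper_width: 0.568
gripper_force: 17.8
```

Emit:
apply_moves([
  [[0,0,0],0],
  [[0,0,0.002],0],
  [[0,0,0.001],0],
  [[0,0,0.001],0],
  [[0,0,0],0],
])

```text
time_s: 6.88
tcp_pos: [0.3368, 0.274, 0.1368]
ee_rot: [[-0.001, 1.0, 0.001], [1.0, 0.001, 0.001], [0.001, 0.001, -1.0]]
wrist_force: [-2.5, -0.5, 10.1]
gripper_width: 0.566
gripper_force: 30.0
```

```bash
python3 -c "
from h import *
st()"
```

```text
t 6.88 tcp [0.3368 0.274  0.1368] yaw 90.1 j [ 61.   9. -32.   0. -49. 119.] F [-2.5 -0.5 10.1] M [-0.29  1.03 -0.02] w 0.0492 gf 30.0
```

Emit:
apply_moves([
  [[0,0,0.0005],7],
  [[0,0,0.0005],7],
  [[0,0,0.0005],7],
  [[0,0,0],7],
  [[0,0,0],7],
])

```text
time_s: 7.3
tcp_pos: [0.3367, 0.2739, 0.135]
ee_rot: [[0.577, 0.817, 0.001], [0.817, -0.577, 0.001], [0.001, 0.0, -1.0]]
wrist_force: [-3.0, -0.7, 6.4]
gripper_width: 0.565
gripper_force: 30.0
```

Emit:
apply_moves([
  [[0,0,0.0005],7],
  [[0,0,0],7],
  [[0,0,0],7],
  [[0,0,0],7],
  [[0,0,0],7],
])

```text
time_s: 7.72
tcp_pos: [0.3366, 0.2738, 0.1344]
ee_rot: [[0.941, 0.338, 0.001], [0.338, -0.941, 0.0], [0.001, -0.0, -1.0]]
wrist_force: [-2.3, -0.5, 7.6]
gripper_width: 0.568
gripper_force: 30.0
```

```bash
python3 -c "
from h import *
st()"
```

```text
t 7.72 tcp [0.3366 0.2738 0.1344] yaw 19.7 j [ 61.   9. -33.   0. -49.  49.] F [-2.3 -0.5  7.6] M [-0.29  0.73  0.08] w 0.0494 gf 30.0
```

Emit:
apply_moves([
  [[0,0,0.0005],7],
  [[0,0,0],7],
  [[0,0,0.0003],7],
  [[0,0,0],7],
  [[0,0,0],7],
])

```text
time_s: 8.13
tcp_pos: [0.3374, 0.2745, 0.134]
ee_rot: [[0.965, -0.262, 0.003], [-0.262, -0.965, 0.002], [0.002, -0.002, -1.0]]
wrist_force: [0.3, 0.5, 6.5]
gripper_width: 0.566
gripper_force: 30.0
```

```bash
python3 -c "
from h import *
st()"
```

```text
t 8.13 tcp [0.3374 0.2745 0.134 ] yaw -15.2 j [ 61.   9. -33.   0. -48.  14.] F [0.3 0.5 6.5] M [-0.11  0.07  0.05] w 0.0492 gf 30.0
```

Emit:
apply_moves([
  [[0,0,0.0005],7],
  [[0,0,0],7],
  [[0,0,0.0003],7],
])

```text
time_s: 8.38
tcp_pos: [0.3378, 0.2748, 0.1336]
ee_rot: [[0.807, -0.59, 0.003], [-0.59, -0.807, 0.002], [0.001, -0.004, -1.0]]
wrist_force: [-0.8, -0.7, 10.0]
gripper_width: 0.57
gripper_force: 30.0
```

```bash
python3 -c "
from h import *
st()"
```

```text
t 8.38 tcp [0.3378 0.2748 0.1336] yaw -36.2 j [ 61.   9. -33.   0. -48.  -7.] F [-0.8 -0.7 10. ] M [-0.15  0.13  0.16] w 0.0496 gf 30.0
```

Emit:
apply_moves([
  [[0,0,0.0003],7],
  [[0,0,0],7],
])

```text
time_s: 8.55
tcp_pos: [0.338, 0.2751, 0.1336]
ee_rot: [[0.64, -0.768, 0.004], [-0.768, -0.64, 0.003], [0.0, -0.005, -1.0]]
wrist_force: [0.3, -0.4, 10.2]
gripper_width: 0.57
gripper_force: 30.0
```

```bash
python3 -c "
from h import *
st()"
```

```text
t 8.55 tcp [0.338  0.2751 0.1336] yaw -50.2 j [ 61.   9. -33.   0. -48. -21.] F [ 0.3 -0.4 10.2] M [-0.14  0.12  0.14] w 0.0496 gf 30.0
```

Emit:
apply_moves([
  [[0,0,0.0003],7],
  [[0,0,0],7],
])

```text
time_s: 8.72
tcp_pos: [0.3381, 0.2753, 0.1335]
ee_rot: [[0.436, -0.9, 0.004], [-0.9, -0.436, 0.003], [-0.001, -0.005, -1.0]]
wrist_force: [0.9, 0.6, 8.6]
gripper_width: 0.569
gripper_force: 30.0
```

```bash
python3 -c "
from h import *
st()
p=imaging.capture('wrist');cv2.imwrite('pics/w3.png',p['frame'])"
```

```text
t 8.72 tcp [0.3381 0.2753 0.1335] yaw -64.2 j [ 61.   9. -33.   0. -48. -35.] F [0.9 0.6 8.6] M [-0.02  0.11  0.18] w 0.0495 gf 30.0
```

View pics/w3.png

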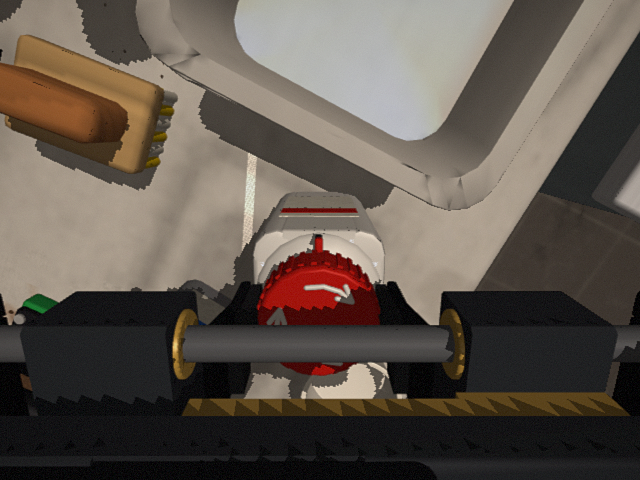

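The view shows the red bottle now turning with the tool. Its pointer (319,242) is centred on the +x shoulder face, so it has reached the stop. I'll release and check.

Emit:
apply_moves([
  [[0,0,0],0],
  [[0,0,0],0],
  [[0,0,0],0],
  [[0,0,-0.02],0],
  [[0,0,-0.03],0],
], hand=0.075)

```text
time_s: 9.18
tcp_pos: [0.3348, 0.2713, 0.1788]
ee_rot: [[0.438, -0.899, -0.005], [-0.899, -0.438, -0.007], [0.004, 0.008, -1.0]]
wrist_force: [0.6, 0.5, 0.0]
gripper_width: 0.831
gripper_force: 0.0
```

Emit:
apply_moves([
  [[-0.01,0,-0.03],0],
  [[-0.02,0,-0.02],0],
  [[-0.02,0,0],0],
  [[0,0,0],0],
  [[0,0,0],0],
])

```text
time_s: 9.6
tcp_pos: [0.3138, 0.3184, 0.2307]
ee_rot: [[0.44, -0.898, -0.001], [-0.898, -0.44, -0.001], [0.001, 0.001, -1.0]]
wrist_force: [0.1, 0.1, 0.3]
gripper_width: 0.856
gripper_force: 0.0
```

```bash
python3 -c "
from h import *
st()
p=imaging.capture('wrist');f=p['frame'];u=proj(p,(.338,.275,.14)).astype(int);print(u)
c=f[max(0,u[1]-80):u[1]+60,max(0,u[0]-90):u[0]+90];cv2.imwrite('pics/w4.png',cv2.resize(c,None,fx=4,fy=4))"
```

```text
t 9.6 tcp [0.3138 0.3184 0.2307] yaw -63.9 j [ 66.   4. -22.  -0. -64. -40.] F [0.1 0.1 0.3] M [-0.01 -0.02 -0.03] w 0.0745 gf 0.0
[313 171]
```

View pics/w4.png

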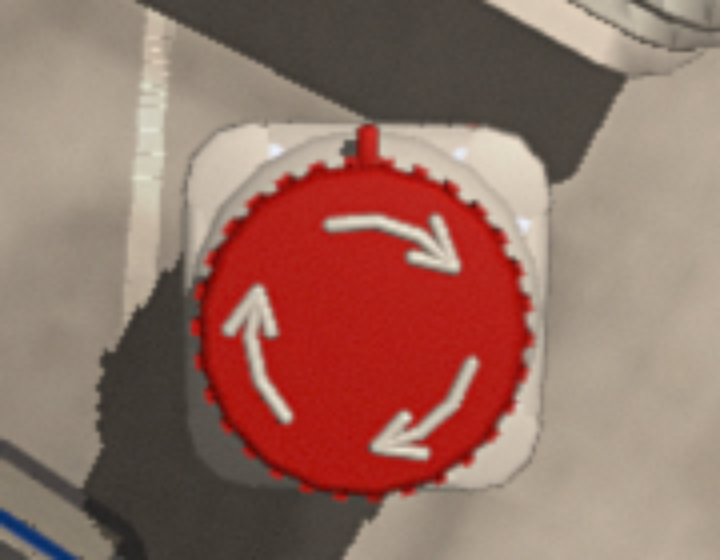

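The red pointer stands over the +x mark, so cap A is home; the bottle is square to the tool. Next is the blue bottle.

Emit:
apply_moves([
  [[-0.009,-0.033,0],0],
  [[-0.009,-0.033,0],0],
  [[-0.009,-0.032,0],0],
  [[0,0,0],-7.1],
  [[0,0,0],-7.1],
])

```text
time_s: 10.07
tcp_pos: [0.3917, 0.3852, 0.2288]
ee_rot: [[0.649, -0.761, -0.003], [-0.761, -0.649, -0.004], [0.002, 0.005, -1.0]]
wrist_force: [0.2, -0.0, 0.1]
gripper_width: 0.866
gripper_force: 0.0
```

Emit:
apply_moves([
  [[0,0,0],-7.1],
  [[0,0,0],-7.1],
  [[0,0,0],-7.1],
  [[0,0,0],-7.1],
  [[0,0,0],-7.1],
])

```text
time_s: 10.48
tcp_pos: [0.3907, 0.3843, 0.23]
ee_rot: [[0.97, -0.241, -0.002], [-0.241, -0.97, -0.003], [-0.001, 0.003, -1.0]]
wrist_force: [-0.1, -0.5, 0.4]
gripper_width: 0.867
gripper_force: 0.0
```

Emit:
apply_moves([
  [[0,0,0],-7.1],
  [[0,0,0],-7.1],
  [[0,0,0],-7.1],
  [[0,0,0],-7.1],
  [[0,0,0],-7.1],
])

```text
time_s: 10.9
tcp_pos: [0.3907, 0.3843, 0.23]
ee_rot: [[0.93, 0.367, -0.002], [0.367, -0.93, -0.003], [-0.002, 0.002, -1.0]]
wrist_force: [0.1, -0.8, -0.3]
gripper_width: 0.858
gripper_force: 0.0
```

Emit:
apply_moves([
  [[0,0,0],-7.1],
  [[0,0,0],-7.1],
  [[0,0,0],-7.1],
  [[0,0,0],-7.1],
  [[0,0,0],-7.1],
])

```text
time_s: 11.32
tcp_pos: [0.3907, 0.3843, 0.23]
ee_rot: [[0.544, 0.839, -0.002], [0.839, -0.544, -0.003], [-0.003, 0.0, -1.0]]
wrist_force: [-0.0, 0.1, 0.7]
gripper_width: 0.864
gripper_force: 0.0
```

Emit:
apply_moves([
  [[0,0,0],-7.1],
  [[0,0,0],-7.1],
  [[0,0,0],-7.1],
  [[0,0,0],0],
  [[0,0,0],0],
])

```text
time_s: 11.73
tcp_pos: [0.3907, 0.3847, 0.2304]
ee_rot: [[0.211, 0.977, -0.001], [0.977, -0.211, -0.002], [-0.002, -0.001, -1.0]]
wrist_force: [0.1, -0.4, -0.0]
gripper_width: 0.857
gripper_force: 0.0
```

Run:
```python
from h import *
go(.3905,.386,.110)
p=imaging.capture('wrist')
for d in models.place_of(p,"cap_c_top")[:2]: print(d, onz(p,px(d["at"]),.13))
```

```text
t 11.73 tcp [0.3907 0.3847 0.2304] yaw 77.8 j [ 61.  14. -10.  -0. -66. 106.] F [ 0.1 -0.4 -0. ] M [-0.07 -0.1  -0.06] w 0.0746 gf 0.0
shift [ 0.0015 -0.0004  0.1204]
{'at': [0.4992, 0.4942], 'confidence': 0.81} [0.39200121 0.38723299 0.13      ]
```

Emit:
apply_moves([
  [[0.0015,0,0.04],0],
  [[0,0,0.04],0],
  [[0,0,0.025],0],
  [[0,0,0.015],0],
  [[0,0,0],0],
])

```text
time_s: 12.25
tcp_pos: [0.3894, 0.3846, 0.1073]
ee_rot: [[0.21, 0.978, -0.005], [0.978, -0.21, -0.007], [-0.008, -0.003, -1.0]]
wrist_force: [-0.8, -0.1, 0.3]
gripper_width: 0.863
gripper_force: 0.0
```

Emit:
apply_moves([
  [[0,0,0],0],
  [[0,0,0],0],
  [[0,0,0],0],
  [[0,0,0],0],
  [[0,0,0],0],
], hand=0.03)

```text
time_s: 12.67
tcp_pos: [0.3911, 0.3877, 0.1125]
ee_rot: [[0.207, 0.978, 0.001], [0.978, -0.207, 0.002], [0.002, 0.001, -1.0]]
wrist_force: [0.1, -0.2, 1.5]
gripper_width: 0.569
gripper_force: 16.1
```

Emit:
apply_moves([
  [[0,0,0],0],
  [[0,0,0.002],0],
  [[0,0,0.0015],0],
  [[0,0,0.0015],0],
  [[0,0,0],0],
])

```text
time_s: 13.08
tcp_pos: [0.3912, 0.388, 0.1089]
ee_rot: [[0.206, 0.979, 0.002], [0.979, -0.206, 0.001], [0.002, 0.001, -1.0]]
wrist_force: [-5.8, -1.7, 13.2]
gripper_width: 0.569
gripper_force: 30.0
```

Emit:
apply_moves([
  [[0,0,0.0005],7],
  [[0,0,0.0005],7],
  [[0,0,0],7],
  [[0,0,0],7],
  [[0,0,0],7],
])

```text
time_s: 13.5
tcp_pos: [0.3918, 0.3873, 0.1081]
ee_rot: [[0.734, 0.679, 0.003], [0.679, -0.734, 0.0], [0.002, 0.001, -1.0]]
wrist_force: [-2.2, -4.3, 12.7]
gripper_width: 0.568
gripper_force: 30.0
```

```bash
python3 -c "
from h import *
st()"
```

```text
t 13.5 tcp [0.3918 0.3873 0.1081] yaw 42.8 j [ 62.  21. -19.   0. -50.  71.] F [-2.2 -4.3 12.7] M [-1.3   0.55  0.07] w 0.0494 gf 30.0
```

Emit:
apply_moves([
  [[0,0,0.0005],7],
  [[0,0,0],7],
  [[0,0,0],7],
  [[0,0,0.0003],7],
  [[0,0,0],7],
])

```text
time_s: 13.92
tcp_pos: [0.3924, 0.3872, 0.1077]
ee_rot: [[0.991, 0.136, 0.004], [0.136, -0.991, 0.0], [0.004, 0.0, -1.0]]
wrist_force: [-1.5, -2.0, 16.5]
gripper_width: 0.564
gripper_force: 30.0
```

```bash
python3 -c "
from h import *
st()"
```

```text
t 13.92 tcp [0.3924 0.3872 0.1077] yaw 7.8 j [ 62.  21. -19.   0. -49.  36.] F [-1.5 -2.  16.5] M [-1.14  0.5   0.19] w 0.0491 gf 30.0
```

Emit:
apply_moves([
  [[0,0,0.0005],7],
  [[0,0,0],7],
  [[0,0,0.0003],7],
  [[0,0,0],7],
])

```text
time_s: 14.25
tcp_pos: [0.3921, 0.3865, 0.1068]
ee_rot: [[0.938, -0.346, 0.003], [-0.346, -0.938, -0.001], [0.003, -0.0, -1.0]]
wrist_force: [-0.2, -5.1, 10.1]
gripper_width: 0.569
gripper_force: 30.0
```

```bash
python3 -c "
from h import *
st()"
```

```text
t 14.25 tcp [0.3921 0.3865 0.1068] yaw -20.2 j [ 62.  21. -19.   0. -49.   8.] F [-0.2 -5.1 10.1] M [-1.53  0.   -0.04] w 0.0495 gf 30.0
```

Emit:
apply_moves([
  [[0,0,0.0004],7],
  [[0,0,0],7],
  [[0,0,0.0003],7],
])

```text
time_s: 14.5
tcp_pos: [0.3917, 0.3858, 0.1052]
ee_rot: [[0.752, -0.659, 0.001], [-0.659, -0.752, -0.003], [0.003, 0.001, -1.0]]
wrist_force: [-2.4, -5.7, 14.9]
gripper_width: 0.569
gripper_force: 30.0
```

```bash
python3 -c "
from h import *
st()
p=imaging.capture('wrist');cv2.imwrite('pics/w5.png',p['frame'])"
```

```text
t 14.5 tcp [0.3917 0.3858 0.1052] yaw -41.2 j [ 62.  21. -19.   0. -49. -13.] F [-2.4 -5.7 14.9] M [-1.8   0.61  0.04] w 0.0495 gf 30.0
```

View pics/w5.png

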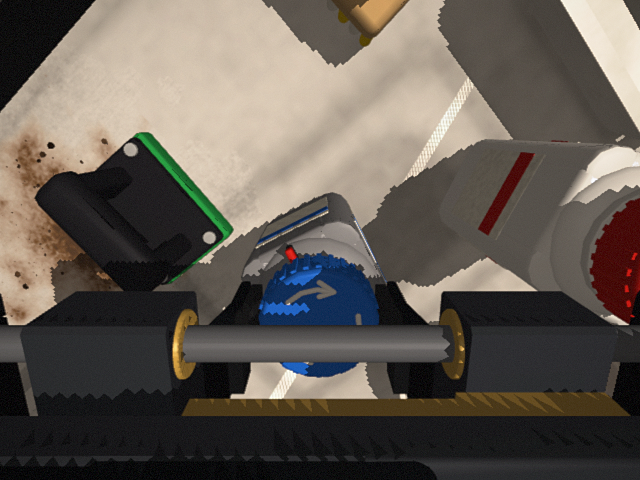

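The pointer (291,253) is near the centre of the blue-line face, so it is close to home. Continue turning.

Emit:
apply_moves([
  [[0,0,0.0002],7],
  [[0,0,0],7],
  [[0,0,0.0002],7],
])

```text
time_s: 14.8
tcp_pos: [0.3924, 0.388, 0.1054]
ee_rot: [[0.467, -0.884, 0.004], [-0.884, -0.467, 0.002], [-0.0, -0.004, -1.0]]
wrist_force: [-0.7, -2.3, 12.1]
gripper_width: 0.566
gripper_force: 30.0
```

```bash
python3 -c "
from h import *
st()"
```

```text
t 14.8 tcp [0.3924 0.388  0.1054] yaw -62.2 j [ 62.  21. -19.   0. -49. -34.] F [-0.7 -2.3 12.1] M [-0.4   0.5   0.21] w 0.0493 gf 30.0
```

Emit:
apply_moves([
  [[0,0,0],7],
  [[0,0,0],7],
  [[0,0,0],7],
])

```text
time_s: 15.05
tcp_pos: [0.3926, 0.3888, 0.1055]
ee_rot: [[0.119, -0.993, 0.005], [-0.993, -0.119, 0.004], [-0.003, -0.005, -1.0]]
wrist_force: [-0.8, -0.8, 10.9]
gripper_width: 0.564
gripper_force: 30.0
```

```bash
python3 -c "
from h import *
st()"
```

```text
t 15.05 tcp [0.3926 0.3888 0.1055] yaw -83.2 j [ 62.  21. -19.   0. -49. -55.] F [-0.8 -0.8 10.9] M [-0.02  0.26  0.2 ] w 0.0491 gf 30.0
```

Emit:
apply_moves([
  [[0,0,0],0],
  [[0,0,0],0],
  [[0,0,0],0],
  [[0,0,-0.02],0],
  [[0,0,-0.03],0],
], hand=0.075)

```text
time_s: 15.47
tcp_pos: [0.3894, 0.3848, 0.1494]
ee_rot: [[0.122, -0.992, -0.005], [-0.992, -0.122, -0.008], [0.007, 0.006, -1.0]]
wrist_force: [-0.1, 0.6, -0.4]
gripper_width: 0.824
gripper_force: 0.0
```

Emit:
apply_moves([
  [[-0.01,0,-0.03],0],
  [[-0.02,0,-0.02],0],
  [[-0.02,0,0],0],
  [[0,0,0],0],
  [[0,0,0],0],
])

```text
time_s: 15.88
tcp_pos: [0.3842, 0.4369, 0.2016]
ee_rot: [[0.124, -0.992, -0.001], [-0.992, -0.124, -0.002], [0.001, 0.001, -1.0]]
wrist_force: [-0.2, 0.6, -0.4]
gripper_width: 0.858
gripper_force: 0.0
```

```bash
python3 -c "
from h import *
st()
p=imaging.capture('wrist');f=p['frame'];u=proj(p,(.391,.386,.11)).astype(int);print(u)
c=f[max(0,u[1]-80):u[1]+60,max(0,u[0]-90):u[0]+90];cv2.imwrite('pics/w6.png',cv2.resize(c,None,fx=4,fy=4))"
```

```text
t 15.88 tcp [0.3842 0.4369 0.2016] yaw -82.9 j [ 65.  19.  -8.  -0. -64. -57.] F [-0.2  0.6 -0.4] M [-0.   -0.03  0.03] w 0.0747 gf 0.0
[317 169]
```

View pics/w6.png

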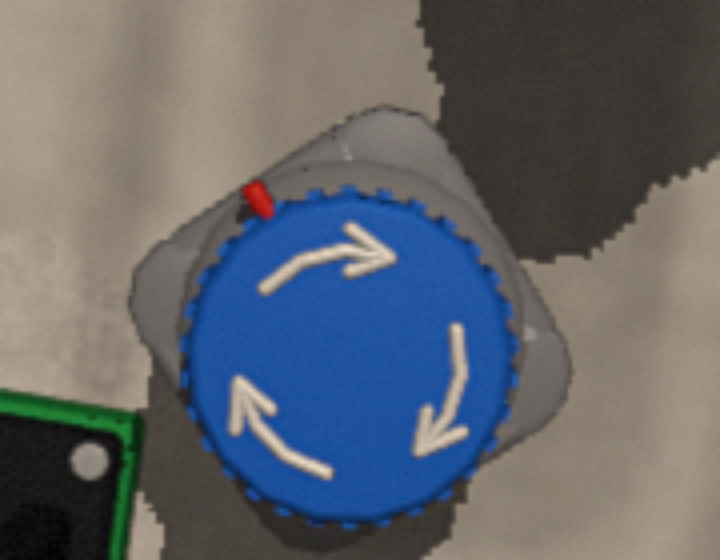

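The pointer is centred on its face, so cap C is home. Next is the yellow bottle.

Emit:
apply_moves([
  [[0,0,-0.03],0],
  [[0.036,-0.009,0],0],
  [[0.036,-0.009,0],0],
  [[0.036,-0.009,0],0],
  [[0.036,-0.009,0],0],
])

```text
time_s: 16.35
tcp_pos: [0.4378, 0.2956, 0.2317]
ee_rot: [[0.123, -0.992, -0.002], [-0.992, -0.123, -0.002], [0.002, 0.002, -1.0]]
wrist_force: [-0.1, 0.2, -0.0]
gripper_width: 0.864
gripper_force: 0.0
```

Emit:
apply_moves([
  [[0.036,-0.01,0],0],
  [[0.036,-0.01,0],0],
  [[0.036,-0.01,0],0],
  [[0.036,-0.009,0],0],
  [[0.036,-0.009,0],0],
])

```text
time_s: 16.77
tcp_pos: [0.5073, 0.1227, 0.2318]
ee_rot: [[0.122, -0.992, -0.002], [-0.992, -0.122, -0.001], [0.001, 0.002, -1.0]]
wrist_force: [-0.6, 0.7, -0.3]
gripper_width: 0.859
gripper_force: 0.0
```

Emit:
apply_moves([
  [[0,0,0],-7.1],
  [[0,0,0],-7.1],
  [[0,0,0],-7.1],
  [[0,0,0],-7.1],
  [[0,0,0],-7.1],
])

```text
time_s: 17.18
tcp_pos: [0.507, 0.1242, 0.2315]
ee_rot: [[0.68, -0.733, -0.002], [-0.733, -0.68, -0.001], [-0.001, 0.003, -1.0]]
wrist_force: [-0.7, -0.0, -0.2]
gripper_width: 0.858
gripper_force: 0.0
```

Emit:
apply_moves([
  [[0,0,0],-7.1],
  [[0,0,0],-7.1],
  [[0,0,0],-7.1],
  [[0,0,0],-7.1],
  [[0,0,0],-7.1],
])

```text
time_s: 17.6
tcp_pos: [0.5069, 0.1244, 0.2315]
ee_rot: [[0.979, -0.202, -0.002], [-0.202, -0.979, -0.001], [-0.002, 0.002, -1.0]]
wrist_force: [0.1, -0.3, -0.3]
gripper_width: 0.859
gripper_force: 0.0
```

Emit:
apply_moves([
  [[0,0,0],-7.1],
  [[0,0,0],-7.1],
  [[0,0,0],-7.1],
  [[0,0,0],-7.1],
  [[0,0,0],-7.1],
])

```text
time_s: 18.02
tcp_pos: [0.5069, 0.1245, 0.2315]
ee_rot: [[0.915, 0.404, -0.002], [0.404, -0.915, -0.001], [-0.003, 0.0, -1.0]]
wrist_force: [0.4, -0.3, 0.2]
gripper_width: 0.863
gripper_force: 0.0
```

Emit:
apply_moves([
  [[0,0,0],-7.1],
  [[0,0,0],-7.1],
  [[0,0,0],-7.1],
  [[0,0,0],-7.1],
  [[0,0,0],-7.1],
])

```text
time_s: 18.43
tcp_pos: [0.5069, 0.1244, 0.2315]
ee_rot: [[0.51, 0.86, -0.002], [0.86, -0.51, -0.001], [-0.002, -0.001, -1.0]]
wrist_force: [-0.5, 0.4, 0.2]
gripper_width: 0.865
gripper_force: 0.0
```

Emit:
apply_moves([
  [[0,0,0],-7.1],
  [[0,0,0],0],
  [[0,0,0],0],
])

```text
time_s: 18.68
tcp_pos: [0.5072, 0.1248, 0.2319]
ee_rot: [[0.408, 0.913, -0.002], [0.913, -0.408, -0.001], [-0.001, -0.001, -1.0]]
wrist_force: [-0.1, -0.2, 0.3]
gripper_width: 0.862
gripper_force: 0.0
```

Run:
```python
from h import *
go(.5075,.125,.1245)
p=imaging.capture('wrist');cv2.imwrite("pics/w7.png",p["frame"])
for d in models.place_of(p,"cap_b_top")[:2]: print(d, onz(p,px(d["at"]),.144))
```

```text
t 18.68 tcp [0.5072 0.1248 0.2319] yaw 65.9 j [ 32.  12. -13.  -0. -66. 124.] F [-0.1 -0.2  0.3] M [-0.08 -0.08 -0.06] w 0.075 gf 0.0
shift [0.0005 0.0003 0.1074]
{'at': [0.4912, 0.4917], 'confidence': 0.66} [0.5077871  0.13219562 0.144     ]
```

View pics/w7.png

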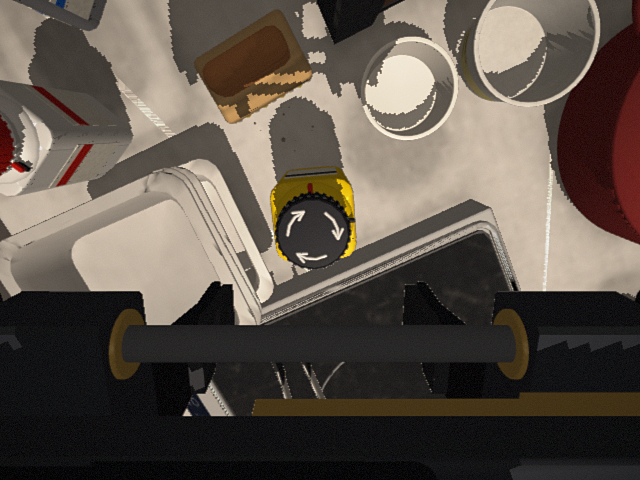

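The black cap is at (314,231), about 7 mm further in +y than my estimate. I'll correct for that.

Emit:
apply_moves([
  [[0.006,-0.001,0.03],0],
  [[0,0,0.03],0],
  [[0,0,0.03],0],
  [[0,0,0.017],0],
  [[0,0,0],0],
])

```text
time_s: 19.2
tcp_pos: [0.5065, 0.1299, 0.1215]
ee_rot: [[0.407, 0.913, -0.009], [0.914, -0.407, -0.004], [-0.007, -0.006, -1.0]]
wrist_force: [0.1, -0.5, -0.3]
gripper_width: 0.863
gripper_force: 0.0
```

Emit:
apply_moves([
  [[0,0,0],0],
  [[0,0,0],0],
  [[0,0,0],0],
  [[0,0,0],0],
  [[0,0,0],0],
], hand=0.03)

```text
time_s: 19.62
tcp_pos: [0.5096, 0.1318, 0.1268]
ee_rot: [[0.405, 0.914, 0.001], [0.914, -0.405, 0.001], [0.002, 0.001, -1.0]]
wrist_force: [-0.2, 0.4, 0.6]
gripper_width: 0.569
gripper_force: 18.4
```

Emit:
apply_moves([
  [[0,0,0],0],
  [[0,0,0.002],0],
  [[0,0,0.0015],0],
  [[0,0,0.0015],0],
  [[0,0,0],0],
])

```text
time_s: 20.03
tcp_pos: [0.5097, 0.1318, 0.1215]
ee_rot: [[0.404, 0.915, 0.001], [0.915, -0.404, 0.0], [0.001, 0.001, -1.0]]
wrist_force: [-3.1, 1.1, 7.3]
gripper_width: 0.566
gripper_force: 30.0
```

Emit:
apply_moves([
  [[0,0,0.0005],7],
  [[0,0,0.0005],7],
  [[0,0,0],7],
  [[0,0,0],7],
  [[0,0,0],7],
])

```text
time_s: 20.45
tcp_pos: [0.5099, 0.132, 0.1211]
ee_rot: [[0.858, 0.513, 0.002], [0.513, -0.858, 0.001], [0.002, 0.0, -1.0]]
wrist_force: [-4.3, 2.1, 9.3]
gripper_width: 0.567
gripper_force: 30.0
```

Emit:
apply_moves([
  [[0,0,0.0005],7],
  [[0,0,0],7],
  [[0,0,0],7],
  [[0,0,0.0003],7],
  [[0,0,0],7],
])

```text
time_s: 20.87
tcp_pos: [0.5121, 0.1329, 0.121]
ee_rot: [[0.997, -0.071, 0.007], [-0.071, -0.997, 0.003], [0.007, -0.003, -1.0]]
wrist_force: [0.4, 2.8, 7.8]
gripper_width: 0.567
gripper_force: 30.0
```

```bash
python3 -c "
from h import *
st()"
```

```text
t 20.87 tcp [0.5121 0.1329 0.121 ] yaw -4.1 j [ 32.  18. -21.   0. -50.  54.] F [0.4 2.8 7.8] M [ 0.48 -0.07  0.01] w 0.0493 gf 30.0
```

Emit:
apply_moves([
  [[0,0,0.0005],7],
  [[0,0,0],7],
  [[0,0,0.0003],7],
  [[0,0,0],7],
])

```text
time_s: 21.2
tcp_pos: [0.5125, 0.1331, 0.1205]
ee_rot: [[0.847, -0.531, 0.008], [-0.531, -0.847, 0.003], [0.005, -0.007, -1.0]]
wrist_force: [-0.3, 2.8, 7.7]
gripper_width: 0.571
gripper_force: 30.0
```

```bash
python3 -c "
from h import *
st()"
```

```text
t 21.2 tcp [0.5125 0.1331 0.1205] yaw -32.1 j [ 32.  18. -21.   0. -50.  26.] F [-0.3  2.8  7.7] M [0.68 0.11 0.03] w 0.0497 gf 30.0
```

Emit:
apply_moves([
  [[0,0,0.0003],7],
  [[0,0,0],7],
  [[0,0,0.0003],7],
  [[0,0,0],7],
])

```text
time_s: 21.53
tcp_pos: [0.512, 0.1315, 0.1199]
ee_rot: [[0.499, -0.866, 0.006], [-0.866, -0.499, -0.0], [0.003, -0.005, -1.0]]
wrist_force: [0.9, -1.7, 10.2]
gripper_width: 0.568
gripper_force: 30.0
```

```bash
python3 -c "
from h import *
st()"
```

```text
t 21.53 tcp [0.512  0.1315 0.1199] yaw -60.0 j [ 32.  18. -22.   0. -50.  -2.] F [ 0.9 -1.7 10.2] M [-0.75  0.14  0.12] w 0.0494 gf 30.0
```

Emit:
apply_moves([
  [[0,0,0.0003],7],
  [[0,0,0],7],
  [[0,0,0.0003],7],
  [[0,0,0],7],
])

```text
time_s: 21.87
tcp_pos: [0.512, 0.1316, 0.1197]
ee_rot: [[0.034, -0.999, 0.006], [-0.999, -0.034, 0.0], [0.0, -0.006, -1.0]]
wrist_force: [-0.2, -1.4, 11.8]
gripper_width: 0.567
gripper_force: 30.0
```

```bash
python3 -c "
from h import *
st()
p=imaging.capture('wrist');cv2.imwrite('pics/w8.png',p['frame'])"
```

```text
t 21.87 tcp [0.512  0.1316 0.1197] yaw -88.1 j [ 32.  18. -22.   0. -50. -30.] F [-0.2 -1.4 11.8] M [-0.39  0.39  0.14] w 0.0493 gf 30.0
```

View pics/w8.png

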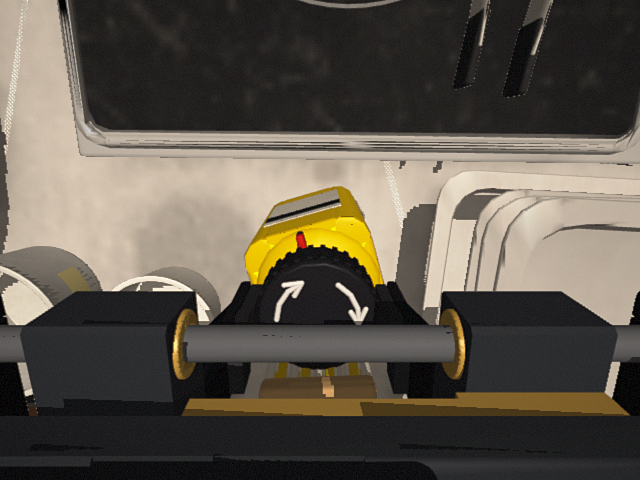

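The pointer (301,240) looks centred on the yellow bottle's label face. I'll turn a little more to confirm the stop.

Emit:
apply_moves([
  [[0,0,0.0003],7],
  [[0,0,0],7],
  [[0,0,0.0003],7],
])

```text
time_s: 22.17
tcp_pos: [0.5122, 0.1318, 0.1195]
ee_rot: [[-0.326, -0.945, 0.007], [-0.945, 0.326, 0.001], [-0.003, -0.006, -1.0]]
wrist_force: [-0.9, -1.6, 14.3]
gripper_width: 0.567
gripper_force: 30.0
```

```bash
python3 -c "
from h import *
st()"
```

```text
t 22.17 tcp [0.5122 0.1318 0.1195] yaw -109.0 j [ 32.  18. -22.   0. -50. -51.] F [-0.9 -1.6 14.3] M [-0.17  0.51  0.18] w 0.0493 gf 30.0
```

Emit:
apply_moves([
  [[0,0,0],0],
  [[0,0,0],0],
  [[0,0,0],0],
  [[0,0,-0.02],0],
  [[0,0,-0.03],0],
], hand=0.075)

```text
time_s: 22.58
tcp_pos: [0.507, 0.1302, 0.1631]
ee_rot: [[-0.323, -0.946, -0.008], [-0.946, 0.323, -0.004], [0.007, 0.007, -1.0]]
wrist_force: [-0.1, 0.0, 0.1]
gripper_width: 0.823
gripper_force: 0.0
```

Emit:
apply_moves([
  [[-0.01,0,-0.03],0],
  [[-0.02,0,-0.02],0],
  [[-0.02,0,0],0],
  [[0,0,0],0],
  [[0,0,0],0],
])

```text
time_s: 23.0
tcp_pos: [0.5251, 0.1792, 0.2152]
ee_rot: [[-0.322, -0.947, -0.002], [-0.947, 0.322, -0.001], [0.001, 0.001, -1.0]]
wrist_force: [0.7, -0.4, -0.5]
gripper_width: 0.864
gripper_force: 0.0
```

```bash
python3 -c "
from h import *
st()
p=imaging.capture('wrist');f=p['frame'];u=proj(p,(.51,.132,.13)).astype(int);print(u)
c=f[max(0,u[1]-80):u[1]+60,max(0,u[0]-90):u[0]+90];cv2.imwrite('pics/w9.png',cv2.resize(c,None,fx=4,fy=4))"
```

```text
t 23.0 tcp [0.5251 0.1792 0.2152] yaw -108.8 j [ 36.  16. -10.  -0. -64. -54.] F [ 0.7 -0.4 -0.5] M [ 0.07  0.   -0.05] w 0.0752 gf 0.0
[316 173]
```

View pics/w9.png

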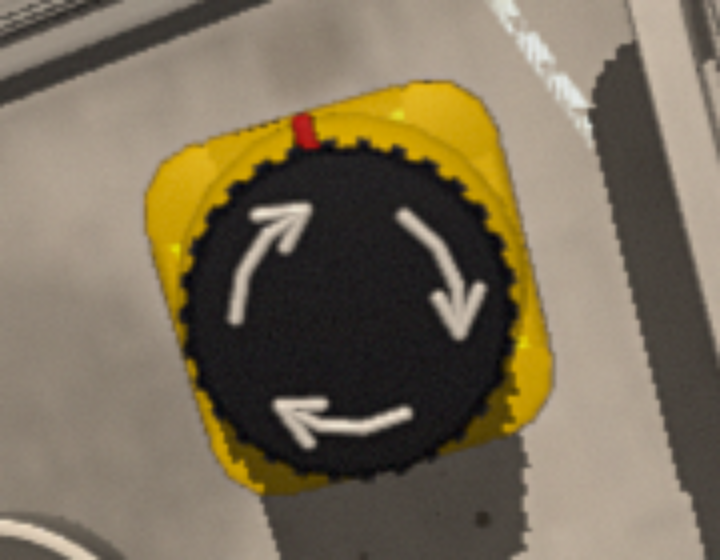

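All three caps are home. Now I'll measure the scrubbers, tote and bottle yaws numerically.

```bash
cat >> h.py <<'E'
def rect(p,mask,z):
    c=max(cv2.findContours(mask.astype(np.uint8),0,2)[0],key=cv2.contourArea)[:,0,:].astype(float)
    P=np.array([onz(p,u,z)[:2] for u in c]);(x,y),(w,h),a=cv2.minAreaRect((P*1000).astype(np.float32))
    if w<h: a+=90;w,h=h,w
    return round(x/1000,4),round(y/1000,4),round(w),round(h),round((a+90)%180-90,1)   # yaw of long side
def tote():
    p=imaging.capture("top");d=models.cut_out(p,"tote")[0];print("tote",round(d["confidence"],2),rect(p,d["region"],.062));return p
E
python3 - <<'E'
from h import *
import pickle
q=pickle.load(open("w1.pkl","rb"));w=dict(q);w["eye"]=np.array([.477,.286,.544]);w["frame"]=cv2.imread("pics/w2.png")
t=tote()
for n,z,zb in(("pad_holder",.027,.077),("scrub_brush",.044,.086)):
    for d in models.cut_out(t,n)[:1]: print(n,d["confidence"],rect(t,d["region"],z),np.array(d["extent"])*[640,480,640,480])
h=cv2.cvtColor(w["frame"],cv2.COLOR_BGR2HSV)
print(h[100,343],h[125,321],h[125,180],h[100,200])
m=np.zeros((480,640),np.uint8);m[60:145,308:372]=1
hb=(cv2.inRange(h,(5,60,40),(25,255,255))>0)&(m>0);print("brush all",rect(w,hb,.044))
hd=hb&(h[...,1]>int(h[100,343,1])-25);print("grip",rect(w,hd,.086))
print("pix",proj(w,(.508,.257,.086)),proj(w,(.48,.448,.086)),proj(w,(.48,.448,.027)))
m[:]=0;m[88:168,145:222]=1
g=(cv2.inRange(h,(40,80,30),(85,255,255))>0)&(m>0);print("green",rect(w,g,.018))
blk=(h[...,2]<60)&(m>0);print("black",rect(w,blk,.05));
big=cv2.resize(np.hstack([w["frame"][60:180,140:260],w["frame"][50:170,280:400]]),None,fx=3.2,fy=3.2);cv2.imwrite("pics/sc.png",big)
E
```

```text
tote 0.94 (0.492, -0.3644, 241, 177, -1.4)
[ 13 181 163] [ 15 131  78] [75 36 28] [ 18  32 161]
brush all (0.5088, 0.2615, 84, 58, 4.7)
grip (0.5085, 0.2622, 64, 24, 4.5)
pix [345.83510802 101.39519274] [172.98579008 128.33059558] [189.68540164 128.6366674 ]
green (0.4804, 0.4482, 84, 58, -0.9)
black (0.4801, 0.4539, 83, 77, 87.4)
```

View pics/sc.png

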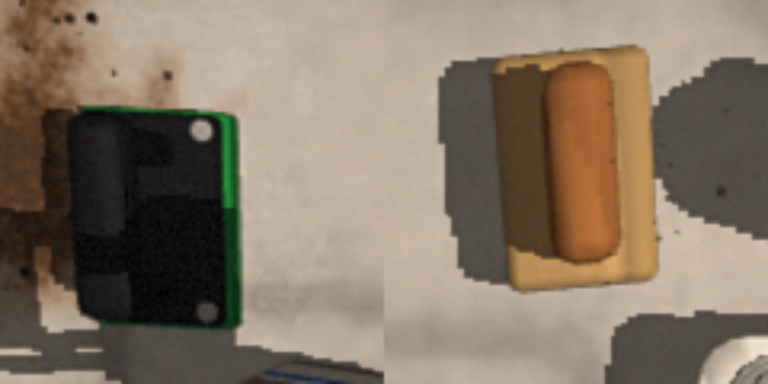

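Brush: grip centre (0.5085, 0.262), yaw 4.6°. Pad holder: centre (0.480, 0.448), yaw about −1°. The fitted outline sizes match the text. I'll take the brush first, with yaw near −175° so the camera stays clear of the grill.

Emit:
apply_moves([
  [[-0.0367,0.0211,-0.02],0],
  [[-0.0367,0.0211,0],0],
  [[0,0,0],7],
  [[0,0,0],7],
  [[0,0,0],7],
], hand=0.05)

```text
time_s: 23.67
tcp_pos: [0.5099, 0.2569, 0.2337]
ee_rot: [[-0.645, -0.764, -0.001], [-0.764, 0.645, -0.001], [0.001, 0.0, -1.0]]
wrist_force: [0.4, 0.8, 0.4]
gripper_width: 0.608
gripper_force: 0.0
```

Emit:
apply_moves([
  [[0,0,0],7],
  [[0,0,0],7],
  [[0,0,0],7],
  [[0,0,0],7],
  [[0,0,0],7],
])

```text
time_s: 24.08
tcp_pos: [0.5102, 0.256, 0.2338]
ee_rot: [[-0.967, -0.255, -0.001], [-0.255, 0.967, -0.001], [0.001, -0.0, -1.0]]
wrist_force: [1.4, -0.2, -0.5]
gripper_width: 0.575
gripper_force: 0.0
```

Emit:
apply_moves([
  [[0,0,0],7],
  [[0,0,0],3.6],
  [[0,0,0],0],
  [[0,0,0],0],
])

```text
time_s: 24.42
tcp_pos: [0.5103, 0.2562, 0.2338]
ee_rot: [[-0.997, -0.081, -0.0], [-0.081, 0.997, -0.0], [0.0, -0.0, -1.0]]
wrist_force: [-0.8, 0.8, 0.2]
gripper_width: 0.579
gripper_force: 0.0
```

Run:
```python
from h import *
go(.5085,.262,.061)
p=imaging.capture("wrist")
h=cv2.cvtColor(p["frame"],cv2.COLOR_BGR2HSV)
for d in models.cut_out(p,"scrub_brush")[:1]:
    print(d["confidence"],rect(p,d["region"],.06)); g=d["region"]&(h[...,1]>156);print(rect(p,g,.086))
```

```text
t 24.42 tcp [0.5103 0.2562 0.2338] yaw -175.4 j [  43.   16.   -6.   -0.  -67. -128.] F [-0.8  0.8  0.2] M [ 0.11 -0.16 -0.02] w 0.0503 gf 0.0
shift [0.0012 0.006  0.1728]
0.89 (0.5055, 0.259, 84, 55, 4.6)
(0.5043, 0.2589, 66, 23, 4.2)
```

Emit:
apply_moves([
  [[0.003,0.0045,0.04],0],
  [[0,0,0.04],0],
  [[0,0,0.04],0],
  [[0,0,0.035],0],
  [[0,0,0.017],0],
])

```text
time_s: 24.93
tcp_pos: [0.5045, 0.2589, 0.0575]
ee_rot: [[-0.997, -0.079, -0.006], [-0.079, 0.997, -0.005], [0.006, -0.004, -1.0]]
wrist_force: [0.4, -0.6, 0.8]
gripper_width: 0.575
gripper_force: 0.0
```

Emit:
apply_moves([
  [[0,0,0],0],
  [[0,0,0],0],
  [[0,0,0],0],
  [[0,0,0],0],
  [[0,0,0],0],
], hand=0.0)

```text
time_s: 25.35
tcp_pos: [0.5079, 0.2615, 0.064]
ee_rot: [[-0.997, -0.08, 0.003], [-0.08, 0.997, 0.002], [-0.003, 0.002, -1.0]]
wrist_force: [-0.3, -1.2, 1.6]
gripper_width: 0.282
gripper_force: 0.7
```

Emit:
apply_moves([
  [[0,0,0],0],
  [[0,0,-0.03],0],
  [[0,0,-0.04],0],
  [[0,0,-0.04],0],
  [[0,0,-0.04],0],
])

```text
time_s: 25.77
tcp_pos: [0.5064, 0.2605, 0.2138]
ee_rot: [[-0.997, -0.079, -0.001], [-0.079, 0.997, -0.0], [0.001, 0.0, -1.0]]
wrist_force: [0.9, 1.3, -2.3]
gripper_width: 0.276
gripper_force: 29.8
```

Run:
```python
from h import *
tote()
go(.492-.05,-.364-.039,.15)
```

```text
tote 0.86 (0.492, -0.3638, 241, 178, -1.3)
t 25.87 tcp [0.5106 0.2632 0.2207] yaw -175.4 j [  44.   17.   -8.    0.  -65. -129.] F [ 0.1  0.1 -2.5] M [ 0.19 -0.24  0.03] w 0.0239 gf 29.8
shift [ 0.123  -0.6592  0.0632]
```

Emit:
apply_moves([
  [[0,0,-0.04],0],
  [[0.002,-0.01,-0.02],0],
  [[0.005,-0.03,0],0],
  [[0.008,-0.039,0],0],
  [[0.008,-0.039,0],0],
])

```text
time_s: 26.28
tcp_pos: [0.4925, 0.1407, 0.2718]
ee_rot: [[-0.997, -0.081, -0.0], [-0.081, 0.997, 0.001], [0.0, 0.001, -1.0]]
wrist_force: [0.6, -0.6, -1.9]
gripper_width: 0.271
gripper_force: 29.9
```

Emit:
apply_moves([
  [[0.008,-0.039,0],0],
  [[0.008,-0.039,0],0],
  [[0.008,-0.039,0],0],
  [[0.008,-0.039,0],0],
  [[0.008,-0.039,0],0],
])

```text
time_s: 26.7
tcp_pos: [0.4677, -0.0577, 0.2719]
ee_rot: [[-0.997, -0.08, 0.0], [-0.08, 0.997, 0.001], [-0.0, 0.001, -1.0]]
wrist_force: [0.9, 0.0, -2.6]
gripper_width: 0.272
gripper_force: 29.9
```

Emit:
apply_moves([
  [[0.007,-0.039,0],0],
  [[0.007,-0.039,0],0],
  [[0.007,-0.039,0],0],
  [[0.007,-0.039,0],0],
  [[0.007,-0.039,0],0],
])

```text
time_s: 27.12
tcp_pos: [0.4484, -0.2548, 0.2718]
ee_rot: [[-0.997, -0.079, 0.0], [-0.079, 0.997, 0.001], [-0.0, 0.001, -1.0]]
wrist_force: [1.6, 1.1, -2.9]
gripper_width: 0.272
gripper_force: 29.9
```

Emit:
apply_moves([
  [[0.007,-0.039,0],0],
  [[0.005,-0.03,0],0],
  [[0.003,-0.02,0],0],
  [[0,0,0.02],6],
  [[0,0,0],0],
])

```text
time_s: 27.53
tcp_pos: [0.4393, -0.3428, 0.2479]
ee_rot: [[-1.0, 0.031, -0.006], [0.031, 1.0, 0.005], [0.006, 0.005, -1.0]]
wrist_force: [-1.1, 0.6, -4.1]
gripper_width: 0.27
gripper_force: 29.9
```

Emit:
apply_moves([
  [[0,0,0],0],
  [[0,0,0],0],
])

```text
time_s: 27.7
tcp_pos: [0.4417, -0.3428, 0.2524]
ee_rot: [[-1.0, 0.023, -0.0], [0.023, 1.0, -0.0], [0.0, -0.0, -1.0]]
wrist_force: [1.0, 0.4, -1.2]
gripper_width: 0.272
gripper_force: 29.9
```

Run:
```python
from h import *
go(.492-.05,-.364-.039,.069)
```

```text
t 27.7 tcp [ 0.4417 -0.3428  0.2524] yaw 178.7 j [-21.  14.  -6.   0. -69. -70.] F [ 1.   0.4 -1.2] M [ 0.06 -0.16 -0.05] w 0.0237 gf 29.9
shift [-0.0017 -0.0601  0.1835]
```

Run:
```python
from h import *
p=imaging.capture("wrist")
for d in models.cut_out(p,"tote")[:2]:
    print(round(d["confidence"],2),rect(p,d["region"],.062),np.round(np.array(d["extent"])*[640,480,640,480]))
f=p["frame"]
for x in(-.116,.116):
  for y in(-.0845,.0845):
    cv2.circle(f,tuple(int(v) for v in proj(p,(.492+x,-.364+y,.062))),4,(0,255,0),1)
cv2.imwrite("pics/w10.png",f)
```

```text
0.91 (0.4552, -0.3677, 169, 168, -1.1) [191. 134. 200. 248.]
```

View pics/w10.png

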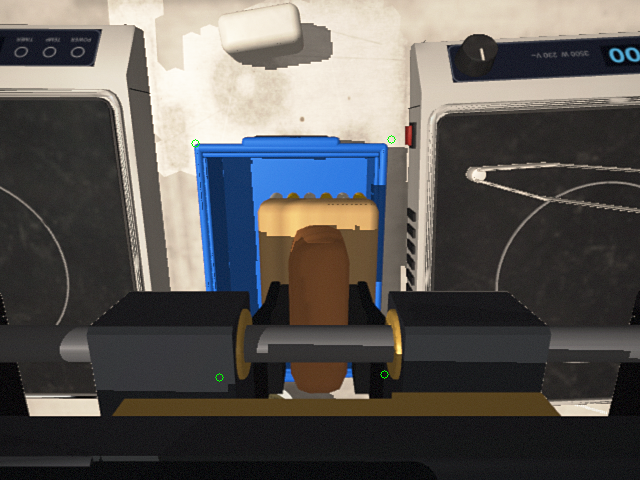

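The tote measures 169 mm wide and is centred at about (0.493, −0.366). Its top corners are at (203,147) and (386,147). Now I'll lower the brush into the −x, −y corner.

Emit:
apply_moves([
  [[-0.001,-0.03,0],0],
  [[-0.001,-0.031,0],0],
  [[0,0,0.03],0],
  [[0,0,0.03],0],
  [[0,0,0.03],0],
])

```text
time_s: 28.22
tcp_pos: [0.4429, -0.4044, 0.1623]
ee_rot: [[-1.0, 0.024, 0.003], [0.024, 1.0, -0.001], [-0.003, -0.001, -1.0]]
wrist_force: [-0.2, 0.2, -1.8]
gripper_width: 0.277
gripper_force: 30.0
```

Emit:
apply_moves([
  [[0,0,0.03],0],
  [[0,0,0.03],0],
  [[0,0,0.02],0],
  [[0,0,0],0],
  [[0,0,0],0],
])

```text
time_s: 28.63
tcp_pos: [0.4425, -0.4039, 0.0822]
ee_rot: [[-1.0, 0.023, -0.001], [0.023, 1.0, -0.0], [0.001, -0.0, -1.0]]
wrist_force: [0.1, -1.0, -2.0]
gripper_width: 0.274
gripper_force: 30.0
```

Emit:
apply_moves([
  [[0,0,0.008],0],
  [[0,0,0.004],0],
  [[0,0,0.002],0],
  [[0,0,0],0],
  [[0,0,0],0],
])

```text
time_s: 29.05
tcp_pos: [0.4423, -0.4044, 0.0687]
ee_rot: [[-1.0, 0.025, 0.001], [0.025, 1.0, -0.001], [-0.001, -0.001, -1.0]]
wrist_force: [-0.1, -0.3, -1.5]
gripper_width: 0.275
gripper_force: 30.0
```

```bash
python3 -c "
from h import *
st()"
```

```text
t 29.05 tcp [ 0.4423 -0.4044  0.0687] yaw 178.5 j [-27.  28. -14.   0. -48. -64.] F [-0.1 -0.3 -1.5] M [-0.02 -0.19  0.  ] w 0.0239 gf 30.0
```

Emit:
apply_moves([
  [[0,0,0.001],0],
  [[0,0,0.001],0],
  [[0,0,0],0],
])

```text
time_s: 29.3
tcp_pos: [0.4427, -0.4047, 0.0677]
ee_rot: [[-1.0, 0.025, 0.001], [0.025, 1.0, -0.001], [-0.001, -0.001, -1.0]]
wrist_force: [-0.7, 1.3, 4.7]
gripper_width: 0.276
gripper_force: 30.0
```

Emit:
apply_moves([
  [[0,0,0],0],
  [[0,0,0],0],
  [[0,0,0],0],
  [[0,0,-0.02],0],
  [[0,0,-0.04],0],
], hand=0.038)

```text
time_s: 29.72
tcp_pos: [0.439, -0.4021, 0.1213]
ee_rot: [[-1.0, 0.027, -0.01], [0.027, 1.0, 0.007], [0.01, 0.007, -1.0]]
wrist_force: [0.7, -0.2, -0.4]
gripper_width: 0.429
gripper_force: 0.0
```

Emit:
apply_moves([
  [[0,0,-0.04],0],
  [[0,0,-0.04],0],
  [[0,0,-0.03],0],
  [[-0.008,0.039,0],0],
  [[-0.001,0.041,0],0],
])

```text
time_s: 30.13
tcp_pos: [0.4547, -0.3255, 0.2381]
ee_rot: [[-1.0, 0.029, 0.005], [0.029, 1.0, -0.002], [-0.006, -0.002, -1.0]]
wrist_force: [1.4, 0.9, -0.5]
gripper_width: 0.431
gripper_force: 0.0
```

Emit:
apply_moves([
  [[-0.002,0.041,0],0],
  [[-0.002,0.041,0],0],
  [[-0.002,0.041,0],0],
  [[-0.002,0.041,0],0],
  [[-0.002,0.041,0],0],
], hand=0.05)

```text
time_s: 30.55
tcp_pos: [0.468, -0.118, 0.2362]
ee_rot: [[-1.0, 0.026, 0.001], [0.026, 1.0, 0.0], [-0.001, 0.0, -1.0]]
wrist_force: [0.6, 0.2, 0.1]
gripper_width: 0.572
gripper_force: 0.0
```

Emit:
apply_moves([
  [[-0.002,0.041,0],0],
  [[-0.002,0.041,0],0],
  [[-0.002,0.041,0],0],
  [[-0.002,0.041,0],0],
  [[-0.002,0.041,0],0],
])

```text
time_s: 30.97
tcp_pos: [0.4832, 0.0869, 0.2363]
ee_rot: [[-1.0, 0.025, 0.001], [0.025, 1.0, 0.0], [-0.001, 0.0, -1.0]]
wrist_force: [1.5, -0.9, -0.4]
gripper_width: 0.575
gripper_force: 0.0
```

Emit:
apply_moves([
  [[-0.002,0.041,0],0],
  [[-0.002,0.041,0],0],
  [[-0.002,0.041,0],0],
  [[-0.002,0.041,0],0],
  [[-0.002,0.041,0],0],
])

```text
time_s: 31.38
tcp_pos: [0.4984, 0.2916, 0.2361]
ee_rot: [[-1.0, 0.025, 0.0], [0.025, 1.0, 0.0], [-0.0, 0.0, -1.0]]
wrist_force: [1.0, -0.0, -0.1]
gripper_width: 0.577
gripper_force: 0.0
```

Emit:
apply_moves([
  [[-0.002,0.041,0],0],
  [[-0.002,0.041,0],0],
  [[-0.002,0.041,0],0],
  [[0,0,0],0],
  [[0,0,0],0],
])

```text
time_s: 31.8
tcp_pos: [0.5073, 0.4143, 0.2342]
ee_rot: [[-1.0, 0.023, -0.002], [0.023, 1.0, -0.002], [0.002, -0.002, -1.0]]
wrist_force: [-0.5, -0.6, -0.2]
gripper_width: 0.574
gripper_force: 0.0
```

Run:
```python
from h import *
go(.4804,.4485,.060)
t=tote()
d=models.cut_out(t,"scrub_brush")[0];print(d["confidence"],rect(t,d["region"],.048))
p=imaging.capture("wrist")
h=cv2.cvtColor(p["frame"],cv2.COLOR_BGR2HSV)
for d in models.cut_out(p,"pad_holder")[:1]:
    g=d["region"];print(d["confidence"],rect(p,g,.03));
    g2=g&(cv2.inRange(h,(40,80,20),(85,255,255))>0);print("green",rect(p,g2,.018))
```

```text
t 31.8 tcp [0.5073 0.4143 0.2342] yaw 178.7 j [  53.   25.    6.   -0.  -72. -145.] F [-0.5 -0.6 -0.2] M [-0.01 -0.11 -0.01] w 0.0499 gf 0.0
shift [0.0274 0.0339 0.1742]Traceback (most recent call last):
  File "<stdin>", line 3, in <module>
  File "h.py", line 26, in tote
    p=imaging.capture("top");d=models.cut_out(p,"tote")[0];print("tote",round(d["confidence"],2),rect(p,d["region"],.062));return p
                               ~~~~~~~~~~~~~~~~~~~~~~~~^^^
IndexError: list index out of range
```

```bash
cat >> h.py <<'E'
def tote():
    p=imaging.capture("top");h=cv2.cvtColor(p["frame"],cv2.COLOR_BGR2HSV);m=cv2.inRange(h,(100,150,50),(125,255,255));m[:,:380]=0;m[:,540:]=0;m[:150]=0;m[300:]=0
    m=cv2.morphologyEx(m,cv2.MORPH_CLOSE,np.ones((5,5)));print("tote",rect(p,m>0,.062));return p
E
python3 - <<'E'
from h import *
t=tote()
for d in models.cut_out(t,"scrub_brush")[:1]:print(d["confidence"],rect(t,d["region"],.048))
p=imaging.capture("wrist")
h=cv2.cvtColor(p["frame"],cv2.COLOR_BGR2HSV)
for d in models.cut_out(p,"pad_holder")[:1]:
    g=d["region"];print(d["confidence"],rect(p,g,.03));
    g2=g&(cv2.inRange(h,(40,80,20),(85,255,255))>0);print("green",rect(p,g2,.018))
E
```

```text
tote (0.4905, -0.3654, 238, 173, -1.4)
0.84 (0.4422, -0.4006, 85, 66, -3.1)
0.79 (0.4817, 0.4475, 89, 56, -2.1)
green (0.4671, 0.4303, 96, 46, -35.6)
```

Emit:
apply_moves([
  [[0.0267,0.0335,0.02],0],
  [[0,0,0.04],0],
  [[0,0,0.04],0],
  [[0,0,0.04],0],
  [[0,0,0.034],0],
])

```text
time_s: 32.52
tcp_pos: [0.4847, 0.4412, 0.0627]
ee_rot: [[-1.0, 0.027, -0.001], [0.027, 1.0, -0.0], [0.001, -0.0, -1.0]]
wrist_force: [0.7, 0.4, -0.6]
gripper_width: 0.575
gripper_force: 0.0
```

Emit:
apply_moves([
  [[0,0,0],0],
  [[0,0,0],0],
])

```text
time_s: 32.68
tcp_pos: [0.4851, 0.4411, 0.0636]
ee_rot: [[-1.0, 0.026, -0.001], [0.026, 1.0, -0.003], [0.001, -0.003, -1.0]]
wrist_force: [0.3, 0.3, -0.4]
gripper_width: 0.574
gripper_force: 0.0
```

Emit:
apply_moves([
  [[0,0,0],0],
  [[0,0,0],0],
  [[0,0,0],0],
  [[0,0,0],0],
  [[0,0,0],0],
], hand=0.0)

```text
time_s: 33.1
tcp_pos: [0.4859, 0.4436, 0.0663]
ee_rot: [[-1.0, 0.025, 0.002], [0.025, 1.0, 0.003], [-0.002, 0.003, -1.0]]
wrist_force: [0.7, 1.0, 1.1]
gripper_width: 0.281
gripper_force: 0.5
```

```bash
python3 -c "
from h import *
st()"
```

```text
t 33.1 tcp [0.4859 0.4436 0.0663] yaw 178.6 j [  56.   33.   -6.    0.  -51. -148.] F [0.7 1.  1.1] M [ 0.34 -0.19 -0.01] w 0.0245 gf 0.5
```

Emit:
apply_moves([
  [[0,0,-0.03],0],
  [[0,0,-0.04],0],
  [[0,0,-0.04],0],
  [[0,0,-0.04],0],
  [[0,0,-0.04],0],
])

```text
time_s: 33.52
tcp_pos: [0.4845, 0.4418, 0.2562]
ee_rot: [[-1.0, 0.026, -0.001], [0.026, 1.0, -0.001], [0.001, -0.001, -1.0]]
wrist_force: [0.9, 1.2, -2.0]
gripper_width: 0.253
gripper_force: 30.0
```

```bash
python3 -c "
from h import *
tote()
go(.541,-.406,.067)"
```

```text
tote (0.4904, -0.3654, 238, 173, -1.4)
t 33.57 tcp [0.488  0.4443 0.267 ] yaw 178.6 j [  56.   24.    9.    0.  -75. -148.] F [3.2 0.9 6.8] M [ 0.33 -0.8  -0.02] w 0.0218 gf 29.8
shift [-0.0712 -0.851   0.1914]
```

Emit:
apply_moves([
  [[-0.002,-0.02,0],0],
  [[-0.003,-0.035,0],0],
  [[-0.004,-0.041,0],0],
  [[-0.004,-0.041,0],0],
  [[-0.004,-0.041,0],0],
])

```text
time_s: 33.98
tcp_pos: [0.4967, 0.2622, 0.2539]
ee_rot: [[-1.0, 0.025, -0.001], [0.025, 1.0, -0.0], [0.001, -0.0, -1.0]]
wrist_force: [2.0, 0.3, -1.9]
gripper_width: 0.253
gripper_force: 29.8
```

Emit:
apply_moves([
  [[-0.004,-0.041,0],0],
  [[-0.004,-0.041,0],0],
  [[-0.004,-0.041,0],0],
  [[-0.004,-0.041,0],0],
  [[-0.004,-0.041,0],0],
])

```text
time_s: 34.4
tcp_pos: [0.5115, 0.0567, 0.2543]
ee_rot: [[-1.0, 0.025, -0.0], [0.025, 1.0, 0.0], [0.0, 0.0, -1.0]]
wrist_force: [1.4, -0.4, -1.7]
gripper_width: 0.249
gripper_force: 29.8
```

Emit:
apply_moves([
  [[-0.004,-0.041,0],0],
  [[-0.004,-0.041,0],0],
  [[-0.004,-0.041,0],0],
  [[-0.004,-0.041,0],0],
  [[-0.004,-0.041,0],0],
])

```text
time_s: 34.82
tcp_pos: [0.5263, -0.1486, 0.2543]
ee_rot: [[-1.0, 0.025, -0.0], [0.025, 1.0, 0.001], [0.0, 0.0, -1.0]]
wrist_force: [2.0, 0.4, -1.3]
gripper_width: 0.254
gripper_force: 29.8
```

Emit:
apply_moves([
  [[-0.004,-0.041,0],0],
  [[-0.004,-0.041,0],0],
  [[-0.004,-0.041,0],0],
  [[-0.003,-0.036,0],0],
  [[0,-0.02,0],0],
])

```text
time_s: 35.23
tcp_pos: [0.5369, -0.3296, 0.2533]
ee_rot: [[-1.0, 0.028, -0.001], [0.028, 1.0, 0.0], [0.001, -0.0, -1.0]]
wrist_force: [0.7, 0.2, -1.1]
gripper_width: 0.248
gripper_force: 30.0
```

Emit:
apply_moves([
  [[0,0,0.03],0],
  [[0,0,0],0],
  [[0,0,0],0],
])

```text
time_s: 35.48
tcp_pos: [0.5359, -0.3256, 0.2222]
ee_rot: [[-1.0, 0.026, -0.006], [0.026, 1.0, 0.002], [0.006, 0.002, -1.0]]
wrist_force: [0.2, -0.2, -1.2]
gripper_width: 0.254
gripper_force: 30.0
```

```bash
python3 -c "
from h import *
go(.545,-.406,.067)
tote()"
```

```text
t 35.48 tcp [ 0.5359 -0.3256  0.2222] yaw 178.5 j [-17.  22.   1.  -0. -69. -75.] F [ 0.2 -0.2 -1.2] M [ 0.01 -0.18  0.03] w 0.0221 gf 30.0
shift [-0.0121 -0.0805  0.155 ]
tote (0.4631, -0.3775, 184, 148, -1.5)
```

Emit:
apply_moves([
  [[-0.004,-0.04,0],0],
  [[-0.008,-0.04,0],0],
  [[0,0,0],0],
  [[0,0,0],0],
])

```text
time_s: 35.87
tcp_pos: [0.548, -0.4074, 0.2251]
ee_rot: [[-1.0, 0.027, 0.001], [0.027, 1.0, -0.001], [-0.001, -0.001, -1.0]]
wrist_force: [-0.1, 0.6, -1.4]
gripper_width: 0.246
gripper_force: 30.0
```

```bash
cat >> h.py <<'E'
def wtote():
    p=imaging.capture("wrist");h=cv2.cvtColor(p["frame"],cv2.COLOR_BGR2HSV);m=cv2.inRange(h,(100,120,50),(125,255,255))
    m=cv2.morphologyEx(m,cv2.MORPH_CLOSE,np.ones((5,5)));x,y,a,b,c=rect(p,m>0,.062);print("wtote",x,y,a,b,c)
    k=max(cv2.findContours(m,0,2)[0],key=cv2.contourArea)[:,0,:];P=np.array([onz(p,u,.062)[:2] for u in k]);print("min",P.min(0).round(4),"max",P.max(0).round(4))
    return p
E
python3 -c "
from h import *
wtote();go(.545,-.406,.067)"
```

```text
wtote 0.4983 -0.369 230 168 -1.3
min [ 0.3814 -0.4548] max [ 0.6137 -0.2833]
t 35.92 tcp [ 0.5479 -0.4063  0.2253] yaw 178.5 j [-23.  28.  10.   0. -72. -68.] F [-0.1  0.1 -1.9] M [ 0.1  -0.21 -0.05] w 0.0218 gf 30.0
shift [0.0031 0.0002 0.1583]
```

Emit:
apply_moves([
  [[0,0,0.04],0],
  [[0,0,0.04],0],
  [[0,0,0.03],0],
  [[0,0,0.02],0],
  [[0,0,0.01],0],
])

```text
time_s: 36.33
tcp_pos: [0.5464, -0.4039, 0.082]
ee_rot: [[-1.0, 0.024, -0.004], [0.024, 1.0, 0.003], [0.004, 0.002, -1.0]]
wrist_force: [-0.2, 0.3, -1.5]
gripper_width: 0.252
gripper_force: 30.0
```

Emit:
apply_moves([
  [[0,0,0.007],0],
  [[0,0,0.005],0],
  [[0,0,0],0],
  [[0,0,0],0],
])

```text
time_s: 36.67
tcp_pos: [0.5485, -0.4066, 0.0741]
ee_rot: [[-1.0, 0.025, 0.002], [0.025, 1.0, -0.001], [-0.002, -0.001, -1.0]]
wrist_force: [0.3, 0.3, -1.2]
gripper_width: 0.249
gripper_force: 30.0
```

Emit:
apply_moves([
  [[0,0,0.002],0],
  [[0,0,0],0],
  [[0,0,0],0],
])

```text
time_s: 36.92
tcp_pos: [0.5478, -0.4066, 0.0712]
ee_rot: [[-1.0, 0.026, 0.001], [0.026, 1.0, -0.001], [-0.001, -0.0, -1.0]]
wrist_force: [-0.0, -0.5, -1.2]
gripper_width: 0.254
gripper_force: 30.0
```

Emit:
apply_moves([
  [[0,0,0.001],0],
  [[0,0,0],0],
  [[0,0,0],0],
])

```text
time_s: 37.17
tcp_pos: [0.5479, -0.4066, 0.0699]
ee_rot: [[-1.0, 0.025, 0.001], [0.025, 1.0, -0.001], [-0.001, -0.001, -1.0]]
wrist_force: [1.3, 0.4, -0.0]
gripper_width: 0.25
gripper_force: 30.0
```

Emit:
apply_moves([
  [[0,0,0.001],0],
  [[0,0,0],0],
  [[0,0,0],0],
])

```text
time_s: 37.42
tcp_pos: [0.5482, -0.4067, 0.0697]
ee_rot: [[-1.0, 0.025, 0.002], [0.025, 1.0, -0.001], [-0.002, -0.001, -1.0]]
wrist_force: [0.4, 2.1, 4.9]
gripper_width: 0.252
gripper_force: 30.0
```

Emit:
apply_moves([
  [[0,0,0],0],
  [[0,0,0],0],
  [[0,0,0],0],
  [[0,0,-0.02],0],
  [[0,0,-0.04],0],
], hand=0.036)

```text
time_s: 37.83
tcp_pos: [0.5438, -0.4043, 0.1221]
ee_rot: [[-1.0, 0.027, -0.012], [0.027, 1.0, 0.007], [0.012, 0.007, -1.0]]
wrist_force: [1.0, -0.6, 0.1]
gripper_width: 0.407
gripper_force: 0.0
```

Emit:
apply_moves([
  [[0,0,-0.04],0],
  [[0,0,-0.04],0],
  [[0,0.02,-0.03],0],
  [[0.009,0.04,0],0],
  [[0.009,0.04,0],0],
])

```text
time_s: 38.25
tcp_pos: [0.5326, -0.3061, 0.24]
ee_rot: [[-1.0, 0.028, 0.004], [0.028, 1.0, -0.001], [-0.004, -0.001, -1.0]]
wrist_force: [1.8, 1.7, -0.2]
gripper_width: 0.414
gripper_force: 0.0
```

Emit:
apply_moves([
  [[0.009,0.04,0],0],
  [[0.009,0.04,0],0],
  [[0.009,0.04,0],0],
  [[0.009,0.04,0],0],
  [[0.009,0.04,0],0],
], hand=0.085)

```text
time_s: 38.67
tcp_pos: [0.4911, -0.1033, 0.2381]
ee_rot: [[-1.0, 0.026, -0.001], [0.026, 1.0, 0.0], [0.001, 0.0, -1.0]]
wrist_force: [0.3, 1.0, -0.1]
gripper_width: 0.71
gripper_force: 0.0
```

Emit:
apply_moves([
  [[0.009,0.04,0],0],
  [[0.009,0.04,0],0],
  [[0.009,0.04,0],0],
  [[0.009,0.04,0],0],
  [[0.009,0.04,0],0],
])

```text
time_s: 39.08
tcp_pos: [0.4512, 0.0978, 0.2383]
ee_rot: [[-1.0, 0.026, 0.0], [0.026, 1.0, 0.0], [-0.0, 0.0, -1.0]]
wrist_force: [1.3, 0.8, -0.3]
gripper_width: 0.966
gripper_force: 0.0
```

Emit:
apply_moves([
  [[0.009,0.04,0],0],
  [[0.009,0.04,0],0],
  [[0.009,0.04,0],0],
  [[0.009,0.04,0],0],
  [[0.009,0.04,0],0],
])

```text
time_s: 39.5
tcp_pos: [0.4113, 0.2989, 0.2382]
ee_rot: [[-1.0, 0.025, -0.0], [0.025, 1.0, -0.0], [0.0, -0.0, -1.0]]
wrist_force: [1.5, -0.3, 0.1]
gripper_width: 0.978
gripper_force: 0.0
```

Emit:
apply_moves([
  [[0.009,0.04,0],0],
  [[0,0.04,0],-7],
  [[0,0,0],-7],
  [[0,0,0],-7],
  [[0,0,0],-7],
])

```text
time_s: 39.92
tcp_pos: [0.405, 0.3781, 0.2373]
ee_rot: [[-0.891, -0.453, -0.001], [-0.453, 0.891, -0.002], [0.002, -0.001, -1.0]]
wrist_force: [-0.7, -0.5, -0.2]
gripper_width: 0.977
gripper_force: 0.0
```

Emit:
apply_moves([
  [[0,0,0],-7],
  [[0,0,0],-3.4],
  [[0,0,0],0],
  [[0,0,0],0],
])

```text
time_s: 40.25
tcp_pos: [0.4054, 0.3773, 0.238]
ee_rot: [[-0.8, -0.599, -0.0], [-0.599, 0.8, -0.001], [0.001, -0.0, -1.0]]
wrist_force: [0.3, -0.0, -0.7]
gripper_width: 0.976
gripper_force: 0.0
```

Run:
```python
from h import *
go(.3905,.3865,.064)
t=tote()
for n in("pad_holder","scrub_brush"):
  for d in models.cut_out(t,n)[:1]:print(n,d["confidence"],rect(t,d["region"],.035))
p=imaging.capture("wrist")
for d in models.place_of(p,"cap_c_top")[:2]: print(d, onz(p,px(d["at"]),.128))
h=cv2.cvtColor(p["frame"],cv2.COLOR_BGR2HSV);m=cv2.inRange(h,(100,140,50),(125,255,255))
k=[c for c in cv2.findContours(m,0,2)[0] if cv2.contourArea(c)>800]
for c in k:
    u,rr=cv2.minEnclosingCircle(c);print("blue",u,rr,onz(p,u,.12))
```

```text
t 40.25 tcp [0.4054 0.3773 0.238 ] yaw -143.2 j [  60.   14.   -8.   -0.  -67. -113.] F [ 0.3 -0.  -0.7] M [ 0.1  -0.07 -0.01] w 0.0849 gf 0.0
shift [0.0062 0.0163 0.174 ]
tote (0.4905, -0.3654, 239, 173, -1.2)
pad_holder 0.7 (0.5409, -0.4044, 86, 67, -1.5)
scrub_brush 0.71 (0.4407, -0.4061, 86, 63, -3.1)
{'at': [0.5442, 0.4842], 'confidence': 0.91} [0.388901   0.39086764 0.128     ]
{'at': [0.0891, 0.5417], 'confidence': 0.74} [0.53160005 0.23493953 0.128     ]
blue (344.8089294433594, 232.65574645996094) 35.85676956176758 [0.39182296 0.39066041 0.12      ]
```

Emit:
apply_moves([
  [[0.0047,0.0183,0],0],
  [[0,0,0.04],0],
  [[0,0,0.04],0],
  [[0,0,0.04],0],
  [[0,0,0.03],0],
])

```text
time_s: 40.92
tcp_pos: [0.3898, 0.3882, 0.0858]
ee_rot: [[-0.8, -0.6, -0.002], [-0.6, 0.8, -0.002], [0.002, -0.0, -1.0]]
wrist_force: [-0.1, -0.4, -0.4]
gripper_width: 0.974
gripper_force: 0.0
```

Emit:
apply_moves([
  [[0,0,0.015],0],
  [[0,0,0.008],0],
  [[0,0,0],0],
  [[0,0,0],0],
])

```text
time_s: 41.25
tcp_pos: [0.3912, 0.3899, 0.0661]
ee_rot: [[-0.799, -0.601, 0.001], [-0.601, 0.799, 0.001], [-0.001, 0.0, -1.0]]
wrist_force: [-0.2, -0.6, 0.6]
gripper_width: 0.98
gripper_force: 0.0
```

Emit:
apply_moves([
  [[0,0,0],0],
  [[0,0,0],0],
  [[0,0,0],0],
  [[0,0,0],0],
  [[0,0,0],0],
], hand=0.04)

```text
time_s: 41.67
tcp_pos: [0.3909, 0.3898, 0.0662]
ee_rot: [[-0.799, -0.601, 0.001], [-0.601, 0.799, 0.002], [-0.002, 0.001, -1.0]]
wrist_force: [-0.9, 0.9, 1.7]
gripper_width: 0.707
gripper_force: 29.7
```

Emit:
apply_moves([
  [[0,0,0],0],
  [[0,0,0],0],
])

```text
time_s: 41.83
tcp_pos: [0.3909, 0.3898, 0.0662]
ee_rot: [[-0.799, -0.601, 0.001], [-0.601, 0.799, 0.001], [-0.001, 0.0, -1.0]]
wrist_force: [-2.1, 1.3, 4.1]
gripper_width: 0.714
gripper_force: 29.7
```

```bash
python3 -c "
from h import *
st()"
```

```text
t 41.83 tcp [0.3909 0.3898 0.0662] yaw -143.1 j [  62.   24.  -21.    0.  -44. -115.] F [-2.1  1.3  4.1] M [ 0.16  0.35 -0.1 ] w 0.0621 gf 29.7
```

Emit:
apply_moves([
  [[0,0,-0.02],0],
  [[0,0,-0.04],0],
  [[0,0,-0.04],0],
  [[0,0,-0.04],0],
  [[0,0,-0.04],0],
])

```text
time_s: 42.25
tcp_pos: [0.3895, 0.3879, 0.245]
ee_rot: [[-0.8, -0.6, -0.004], [-0.6, 0.8, -0.003], [0.005, -0.001, -1.0]]
wrist_force: [0.4, 0.0, -5.7]
gripper_width: 0.712
gripper_force: 29.7
```

Emit:
apply_moves([
  [[0,0,-0.02],5],
  [[0,0,0],7],
  [[0,0,0],7],
  [[0,0,0],7],
  [[0,0,0],7],
])

```text
time_s: 42.67
tcp_pos: [0.3894, 0.3881, 0.2629]
ee_rot: [[-0.998, -0.062, -0.004], [-0.062, 0.998, -0.004], [0.004, -0.003, -1.0]]
wrist_force: [-0.5, 0.0, -6.2]
gripper_width: 0.713
gripper_force: 29.7
```

Emit:
apply_moves([
  [[0,0,0],5.2],
  [[0,-0.02,0],0],
  [[-0.003,-0.035,0],0],
  [[-0.003,-0.04,0],0],
  [[-0.003,-0.04,0],0],
])

```text
time_s: 43.08
tcp_pos: [0.3951, 0.2519, 0.2628]
ee_rot: [[-1.0, 0.021, -0.005], [0.021, 1.0, -0.004], [0.005, -0.004, -1.0]]
wrist_force: [0.6, 0.1, -5.2]
gripper_width: 0.712
gripper_force: 29.7
```

Emit:
apply_moves([
  [[-0.003,-0.04,0],0],
  [[-0.003,-0.04,0],0],
  [[-0.003,-0.04,0],0],
  [[-0.003,-0.04,0],0],
  [[-0.003,-0.04,0],0],
])

```text
time_s: 43.5
tcp_pos: [0.4053, 0.0516, 0.2636]
ee_rot: [[-1.0, 0.022, -0.004], [0.022, 1.0, -0.0], [0.004, -0.001, -1.0]]
wrist_force: [1.5, 0.2, -5.7]
gripper_width: 0.712
gripper_force: 29.7
```

Emit:
apply_moves([
  [[-0.003,-0.04,0],0],
  [[-0.003,-0.04,0],0],
  [[-0.003,-0.04,0],0],
  [[-0.003,-0.04,0],0],
  [[-0.003,-0.04,0],0],
])

```text
time_s: 43.92
tcp_pos: [0.4159, -0.148, 0.2636]
ee_rot: [[-1.0, 0.022, -0.004], [0.022, 1.0, 0.002], [0.004, 0.002, -1.0]]
wrist_force: [2.3, 1.1, -5.1]
gripper_width: 0.714
gripper_force: 29.7
```

Emit:
apply_moves([
  [[-0.003,-0.035,0],0],
  [[-0.003,-0.025,0],0],
  [[0,0,0],0],
  [[0,0,0],0],
])

```text
time_s: 44.25
tcp_pos: [0.4209, -0.2073, 0.2629]
ee_rot: [[-1.0, 0.026, -0.005], [0.026, 1.0, 0.002], [0.005, 0.002, -1.0]]
wrist_force: [-0.9, 0.4, -5.0]
gripper_width: 0.715
gripper_force: 29.7
```

```bash
python3 -c "
from h import *
tote();wtote();go(.426,-.3286,.073)"
```

```text
tote (0.5742, -0.3708, 175, 83, 81.6)
wtote 0.4506 -0.3642 174 159 88.8
min [ 0.3709 -0.4521] max [ 0.5306 -0.2764]
t 44.35 tcp [ 0.4215 -0.206   0.2638] yaw 178.7 j [ -6.   5. -16.  -0. -69. -85.] F [-0.5  1.  -5.8] M [ 0.06 -0.17 -0.01] w 0.0619 gf 29.7
shift [-0.008  -0.1228  0.1906]
```

Emit:
apply_moves([
  [[-0.002,-0.04,0],0],
  [[-0.003,-0.041,0],0],
  [[-0.0025,-0.041,0],0],
  [[0,0,0.02],0],
  [[0,0,0.03],0],
])

```text
time_s: 44.77
tcp_pos: [0.4294, -0.3305, 0.2171]
ee_rot: [[-1.0, 0.023, 0.006], [0.023, 1.0, -0.003], [-0.006, -0.003, -1.0]]
wrist_force: [0.9, 0.4, -6.8]
gripper_width: 0.713
gripper_force: 29.8
```

Emit:
apply_moves([
  [[0,0,0.02],0],
  [[0,0,0],0],
  [[0,0,0],0],
  [[0,0,0],0],
])

```text
time_s: 45.1
tcp_pos: [0.4288, -0.3286, 0.1971]
ee_rot: [[-1.0, 0.02, 0.002], [0.02, 1.0, -0.002], [-0.002, -0.002, -1.0]]
wrist_force: [-0.7, -0.1, -5.9]
gripper_width: 0.712
gripper_force: 29.8
```

```bash
python3 -c "
from h import *
wtote();go(.426,-.328,.071)"
```

```text
wtote 0.4403 -0.3679 169 138 88.9
min [ 0.3708 -0.453 ] max [ 0.5076 -0.2827]
t 45.15 tcp [ 0.429  -0.3287  0.1976] yaw 178.8 j [-20.  15. -14.   0. -61. -71.] F [-0.1  0.4 -5.4] M [ 0.04 -0.2   0.03] w 0.062 gf 29.8
shift [0.0035 0.0009 0.1266]
```

Emit:
apply_moves([
  [[0.003,0,0.03],0],
  [[0,0,0.03],0],
  [[0,0,0.03],0],
  [[0,0,0.02],0],
  [[0,0,0],0],
])

```text
time_s: 45.57
tcp_pos: [0.4226, -0.3272, 0.0828]
ee_rot: [[-1.0, 0.022, -0.006], [0.022, 1.0, 0.003], [0.006, 0.003, -1.0]]
wrist_force: [-1.4, 0.4, -5.1]
gripper_width: 0.711
gripper_force: 29.8
```

Emit:
apply_moves([
  [[0,0,0.008],0],
  [[0,0,0.004],0],
  [[0,0,0],0],
  [[0,0,0],0],
])

```text
time_s: 45.9
tcp_pos: [0.4254, -0.329, 0.0748]
ee_rot: [[-1.0, 0.022, 0.002], [0.022, 1.0, -0.001], [-0.002, -0.001, -1.0]]
wrist_force: [0.4, -0.5, -5.5]
gripper_width: 0.712
gripper_force: 29.8
```

Emit:
apply_moves([
  [[0,0,0.002],0],
  [[0,0,0],0],
  [[0,0,0.0015],0],
  [[0,0,0],0],
])

```text
time_s: 46.23
tcp_pos: [0.4247, -0.3288, 0.0704]
ee_rot: [[-1.0, 0.022, 0.001], [0.022, 1.0, -0.001], [-0.001, -0.0, -1.0]]
wrist_force: [0.3, -0.1, -3.4]
gripper_width: 0.713
gripper_force: 29.8
```

```bash
python3 -c "
from h import *
st()"
```

```text
t 46.23 tcp [ 0.4247 -0.3288  0.0704] yaw 178.7 j [-20.  23. -23.   0. -44. -71.] F [ 0.3 -0.1 -3.4] M [ 0.2  -0.12  0.07] w 0.0621 gf 29.8
```

Emit:
apply_moves([
  [[0,0,0.001],0],
  [[0,0,0],0],
  [[0,0,0],0],
])

```text
time_s: 46.48
tcp_pos: [0.4246, -0.3288, 0.0703]
ee_rot: [[-1.0, 0.021, 0.001], [0.021, 1.0, -0.001], [-0.001, -0.001, -1.0]]
wrist_force: [-3.3, 1.9, 6.5]
gripper_width: 0.712
gripper_force: 29.8
```

Emit:
apply_moves([
  [[0,0,0],0],
  [[0,0,0],0],
  [[0,0,0],0],
  [[0,0,0],0],
  [[0,0,-0.02],0],
], hand=0.073)

```text
time_s: 46.9
tcp_pos: [0.4222, -0.3275, 0.0858]
ee_rot: [[-1.0, 0.023, -0.007], [0.023, 1.0, 0.004], [0.007, 0.003, -1.0]]
wrist_force: [-0.3, -0.2, -0.4]
gripper_width: 0.832
gripper_force: 0.0
```

Emit:
apply_moves([
  [[0,0,-0.03],0],
  [[0,0,-0.04],0],
  [[0,0,-0.04],0],
  [[0,0,-0.04],0],
  [[-0.006,0.038,0],0],
])

```text
time_s: 47.32
tcp_pos: [0.4354, -0.2965, 0.248]
ee_rot: [[-1.0, 0.026, 0.016], [0.026, 1.0, -0.01], [-0.016, -0.01, -1.0]]
wrist_force: [3.1, 0.9, 1.2]
gripper_width: 0.84
gripper_force: 0.0
```

Emit:
apply_moves([
  [[-0.006,0.038,0],0],
  [[-0.006,0.038,0],0],
  [[-0.006,0.038,0],0],
  [[-0.006,0.038,0],0],
  [[-0.006,0.038,0],0],
], hand=0.085)

```text
time_s: 47.73
tcp_pos: [0.4656, -0.0998, 0.2392]
ee_rot: [[-1.0, 0.022, 0.001], [0.022, 1.0, -0.0], [-0.001, 0.0, -1.0]]
wrist_force: [0.8, 0.1, 0.3]
gripper_width: 0.976
gripper_force: 0.0
```

Emit:
apply_moves([
  [[-0.006,0.038,0],0],
  [[-0.006,0.038,0],0],
  [[-0.006,0.038,0],0],
  [[-0.006,0.038,0],0],
  [[-0.006,0.038,0],2.7],
])

```text
time_s: 48.15
tcp_pos: [0.4997, 0.0899, 0.2392]
ee_rot: [[-0.998, 0.069, 0.001], [0.069, 0.998, 0.0], [-0.001, 0.0, -1.0]]
wrist_force: [-0.2, -0.5, 0.2]
gripper_width: 0.975
gripper_force: 0.0
```

Emit:
apply_moves([
  [[-0.006,0.03,0],0],
  [[0,0,0],0],
  [[0,0,0],0],
  [[0,0,0],0],
])

```text
time_s: 48.48
tcp_pos: [0.5074, 0.1172, 0.2386]
ee_rot: [[-0.998, 0.069, -0.001], [0.069, 0.998, -0.0], [0.001, -0.0, -1.0]]
wrist_force: [0.1, 0.0, -0.9]
gripper_width: 0.977
gripper_force: 0.0
```

Run:
```python
from h import *
go(.511,.131,.078)
t=tote()
p=imaging.capture("wrist")
for d in models.place_of(p,"cap_b_top")[:2]: print(d, onz(p,px(d["at"]),.142))
for d in models.cut_out(p,"bottle_b")[:3]: print("bot",d["confidence"],rect(p,d["region"],.112))
cv2.imwrite("pics/w11.png",p["frame"])
for d in models.place_of(t,"cap_c_top")[:3]: print("c",d, onz(t,px(d["at"]),.132))
```

```text
t 48.48 tcp [0.5074 0.1172 0.2386] yaw 176.1 j [  31.   11.  -13.    0.  -66. -125.] F [ 0.1  0.  -0.9] M [ 0.06 -0.15  0.02] w 0.085 gf 0.0
shift [-0.0027  0.0141  0.1606]
tote (0.4904, -0.3654, 238, 173, -1.4)
{'at': [0.5312, 0.5177], 'confidence': 0.96} [0.51155682 0.13039991 0.142     ]
bot 0.82 (0.5081, 0.1292, 79, 60, -4.0)
bot 0.78 (0.377, 0.257, 70, 31, 86.0)
c {'at': [0.7105, 0.5], 'confidence': 0.55} [ 0.43600107 -0.33879916  0.132     ]
```

Emit:
apply_moves([
  [[-0.003,0.0135,0],0],
  [[0,0,0.04],0],
  [[0,0,0.04],0],
  [[0,0,0.04],0],
  [[0,0,0.025],0],
])

```text
time_s: 49.15
tcp_pos: [0.5099, 0.1299, 0.0905]
ee_rot: [[-0.998, 0.07, -0.004], [0.07, 0.998, -0.001], [0.004, -0.002, -1.0]]
wrist_force: [-0.8, -0.3, -0.6]
gripper_width: 0.977
gripper_force: 0.0
```

Emit:
apply_moves([
  [[0,0,0.01],0],
  [[0,0,0.005],0],
  [[0,0,0],0],
  [[0,0,0],0],
])

```text
time_s: 49.48
tcp_pos: [0.513, 0.1313, 0.0805]
ee_rot: [[-0.998, 0.069, 0.003], [0.069, 0.998, 0.001], [-0.003, 0.001, -1.0]]
wrist_force: [-0.3, -0.0, 0.4]
gripper_width: 0.979
gripper_force: 0.0
```

Emit:
apply_moves([
  [[0,0,0],0],
  [[0,0,0],0],
  [[0,0,0],0],
  [[0,0,0],0],
  [[0,0,0],0],
], hand=0.04)

```text
time_s: 49.9
tcp_pos: [0.5118, 0.1305, 0.0796]
ee_rot: [[-0.998, 0.069, 0.001], [0.069, 0.998, -0.0], [-0.001, 0.0, -1.0]]
wrist_force: [-0.8, -0.3, 2.6]
gripper_width: 0.707
gripper_force: 30.0
```

Emit:
apply_moves([
  [[0,0,0],0],
  [[0,0,0],0],
])

```text
time_s: 50.07
tcp_pos: [0.5118, 0.1305, 0.0796]
ee_rot: [[-0.998, 0.069, 0.001], [0.069, 0.998, -0.0], [-0.001, -0.0, -1.0]]
wrist_force: [-1.7, -0.8, 4.7]
gripper_width: 0.712
gripper_force: 30.0
```

```bash
python3 -c "
from h import *
st()"
```

```text
t 50.07 tcp [0.5118 0.1305 0.0796] yaw 176.0 j [  32.   21.  -24.    0.  -45. -126.] F [-1.7 -0.8  4.7] M [-0.26  0.16  0.01] w 0.0619 gf 30.0
```

Emit:
apply_moves([
  [[0,0,-0.02],0],
  [[0,0,-0.04],0],
  [[0,0,-0.04],0],
  [[0,0,-0.04],0],
  [[0,0,-0.04],-2.7],
])

```text
time_s: 50.48
tcp_pos: [0.5098, 0.1304, 0.2584]
ee_rot: [[-1.0, 0.022, -0.005], [0.022, 1.0, -0.001], [0.005, -0.001, -1.0]]
wrist_force: [1.5, 0.7, -6.6]
gripper_width: 0.71
gripper_force: 30.0
```

Emit:
apply_moves([
  [[0,0,-0.02],0],
  [[0.001,-0.02,0],0],
  [[0.001,-0.038,0],0],
  [[0.001,-0.038,0],0],
  [[0.001,-0.038,0],0],
])

```text
time_s: 50.9
tcp_pos: [0.5028, -0.004, 0.2765]
ee_rot: [[-1.0, 0.021, -0.005], [0.021, 1.0, 0.001], [0.005, 0.001, -1.0]]
wrist_force: [1.3, 0.1, -6.5]
gripper_width: 0.711
gripper_force: 30.0
```

Emit:
apply_moves([
  [[0.001,-0.04,0],0],
  [[0.001,-0.04,0],0],
  [[0.001,-0.04,0],0],
  [[0.001,-0.04,0],0],
  [[0.001,-0.04,0],0],
])

```text
time_s: 51.32
tcp_pos: [0.4936, -0.2041, 0.2764]
ee_rot: [[-1.0, 0.022, -0.004], [0.022, 1.0, 0.003], [0.004, 0.003, -1.0]]
wrist_force: [1.7, -0.8, -5.6]
gripper_width: 0.709
gripper_force: 30.0
```

Emit:
apply_moves([
  [[0,-0.04,0],0],
  [[0,-0.04,0],0],
  [[0,-0.03,0],0],
  [[0,-0.016,0.02],0],
  [[0,0,0],0],
])

```text
time_s: 51.73
tcp_pos: [0.4896, -0.3303, 0.2518]
ee_rot: [[-1.0, 0.028, -0.01], [0.028, 1.0, 0.007], [0.01, 0.006, -1.0]]
wrist_force: [-1.4, 1.5, -8.6]
gripper_width: 0.711
gripper_force: 30.0
```

Emit:
apply_moves([
  [[0,0,0],0],
  [[0,0,0],0],
])

```text
time_s: 51.9
tcp_pos: [0.4919, -0.3284, 0.2572]
ee_rot: [[-1.0, 0.022, -0.003], [0.022, 1.0, 0.002], [0.003, 0.002, -1.0]]
wrist_force: [-0.6, 1.1, -6.1]
gripper_width: 0.711
gripper_force: 30.0
```

Run:
```python
from h import *
p=wtote();go(.4925,-.330,.084)
for d in models.place_of(p,"cap_c_top")[:3]: print("c",d, onz(p,px(d["at"]),.132))
cv2.imwrite("pics/w12.png",p["frame"])
```

```text
wtote 0.4844 -0.3684 224 168 -1.2
min [ 0.3716 -0.4543] max [ 0.5949 -0.2826]
t 51.95 tcp [ 0.4925 -0.3283  0.2583] yaw 178.8 j [-18.  18.  -1.  -0. -71. -73.] F [-0.4  0.2 -5.1] M [ 0.07 -0.23  0.03] w 0.062 gf 30.0
shift [-0.0002 -0.0018  0.1743]
c {'at': [0.4964, 0.2958], 'confidence': 0.57} [ 0.42510219 -0.32789065  0.132     ]
```

Emit:
apply_moves([
  [[0,-0.0025,0.03],0],
  [[0,0,0.035],0],
  [[0,0,0.035],0],
  [[0,0,0.03],0],
  [[0,0,0.02],0],
])

```text
time_s: 52.42
tcp_pos: [0.4914, -0.3297, 0.1064]
ee_rot: [[-1.0, 0.021, -0.003], [0.021, 1.0, 0.002], [0.003, 0.002, -1.0]]
wrist_force: [-0.2, 0.3, -6.9]
gripper_width: 0.709
gripper_force: 30.0
```

Emit:
apply_moves([
  [[0,0,0.01],0],
  [[0,0,0.007],0],
  [[0,0,0],0],
  [[0,0,0],0],
])

```text
time_s: 52.75
tcp_pos: [0.4937, -0.3318, 0.0934]
ee_rot: [[-1.0, 0.021, 0.003], [0.021, 1.0, -0.001], [-0.003, -0.001, -1.0]]
wrist_force: [-0.4, -0.6, -5.2]
gripper_width: 0.714
gripper_force: 30.0
```

Emit:
apply_moves([
  [[0,0,0.003],0],
  [[0,0,0.002],0],
  [[0,0,0],0],
  [[0,0,0],0],
])

```text
time_s: 53.08
tcp_pos: [0.4925, -0.3317, 0.0874]
ee_rot: [[-1.0, 0.022, 0.001], [0.022, 1.0, -0.0], [-0.001, -0.0, -1.0]]
wrist_force: [-0.0, -0.5, -4.8]
gripper_width: 0.709
gripper_force: 30.0
```

```bash
python3 -c "
from h import *
st()"
```

```text
t 53.08 tcp [ 0.4925 -0.3317  0.0874] yaw 178.7 j [-18.  26. -14.   0. -50. -73.] F [-0.  -0.5 -4.8] M [ 0.03 -0.19  0.05] w 0.0617 gf 30.0
```

Emit:
apply_moves([
  [[0,0,0.002],0],
  [[0,0,0.0015],0],
  [[0,0,0],0],
  [[0,0,0],0],
])

```text
time_s: 53.42
tcp_pos: [0.4926, -0.3318, 0.0837]
ee_rot: [[-1.0, 0.022, 0.0], [0.022, 1.0, -0.0], [-0.0, -0.0, -1.0]]
wrist_force: [1.0, -0.4, -4.8]
gripper_width: 0.709
gripper_force: 30.0
```

Emit:
apply_moves([
  [[0,0,0.001],0],
  [[0,0,0],0],
  [[0,0,0],0],
])

```text
time_s: 53.67
tcp_pos: [0.4927, -0.3318, 0.0836]
ee_rot: [[-1.0, 0.022, 0.001], [0.022, 1.0, -0.001], [-0.001, -0.001, -1.0]]
wrist_force: [-1.0, 1.5, 3.6]
gripper_width: 0.71
gripper_force: 30.0
```

Contact; release and go to bottle A.

Emit:
apply_moves([
  [[0,0,0],0],
  [[0,0,0],0],
  [[0,0,0],0],
  [[0,0,0],0],
  [[0,0,-0.02],0],
], hand=0.073)

```text
time_s: 54.08
tcp_pos: [0.4901, -0.3304, 0.0987]
ee_rot: [[-1.0, 0.023, -0.007], [0.023, 1.0, 0.004], [0.007, 0.004, -1.0]]
wrist_force: [-0.3, -0.2, -0.4]
gripper_width: 0.833
gripper_force: 0.0
```

Emit:
apply_moves([
  [[0,0,-0.03],0],
  [[0,0,-0.04],0],
  [[0,0,-0.04],0],
  [[0,0,-0.03],0],
  [[0.01,0.037,0],0],
])

```text
time_s: 54.5
tcp_pos: [0.4884, -0.2996, 0.2499]
ee_rot: [[-1.0, 0.025, 0.015], [0.025, 1.0, -0.009], [-0.015, -0.009, -1.0]]
wrist_force: [1.9, 1.1, 0.7]
gripper_width: 0.836
gripper_force: 0.0
```

Emit:
apply_moves([
  [[0.0105,0.038,0],0],
  [[0.0105,0.038,0],0],
  [[0.0105,0.038,0],0],
  [[0.0105,0.038,0],0],
  [[0.0105,0.038,0],0],
], hand=0.085)

```text
time_s: 54.92
tcp_pos: [0.4343, -0.1018, 0.2425]
ee_rot: [[-1.0, 0.023, 0.001], [0.023, 1.0, 0.0], [-0.001, 0.0, -1.0]]
wrist_force: [1.6, 0.8, -0.4]
gripper_width: 0.969
gripper_force: 0.0
```

Emit:
apply_moves([
  [[0.0105,0.038,0],0],
  [[0.0105,0.038,0],0],
  [[0.0105,0.038,0],0],
  [[0.0105,0.038,0],0],
  [[0.0105,0.038,0],0],
])

```text
time_s: 55.33
tcp_pos: [0.3859, 0.0895, 0.2428]
ee_rot: [[-1.0, 0.022, 0.002], [0.022, 1.0, 0.001], [-0.002, 0.001, -1.0]]
wrist_force: [0.4, 0.0, -0.2]
gripper_width: 0.976
gripper_force: 0.0
```

Emit:
apply_moves([
  [[0.0105,0.038,0],0],
  [[0.0105,0.038,0],0],
  [[0.0105,0.038,0],0],
  [[0.0105,0.038,0],0],
  [[0.0105,0.034,0],0],
])

```text
time_s: 55.75
tcp_pos: [0.3374, 0.2773, 0.2428]
ee_rot: [[-1.0, 0.021, 0.001], [0.021, 1.0, 0.001], [-0.001, 0.001, -1.0]]
wrist_force: [1.1, 0.2, 0.6]
gripper_width: 0.979
gripper_force: 0.0
```

Emit:
apply_moves([
  [[0,0,0],-7],
  [[0,0,0],-7],
  [[0,0,0],-7],
  [[0,0,0],-7],
  [[0,0,0],-7],
])

```text
time_s: 56.17
tcp_pos: [0.3382, 0.2753, 0.2424]
ee_rot: [[-0.828, -0.561, 0.0], [-0.561, 0.828, 0.0], [-0.0, 0.0, -1.0]]
wrist_force: [0.4, 0.0, 0.1]
gripper_width: 0.974
gripper_force: 0.0
```

Emit:
apply_moves([
  [[0,0,0],-7],
  [[0,0,0],-7],
  [[0,0,0],-7],
  [[0,0,0],-7],
  [[0,0,0],-7],
])

```text
time_s: 56.58
tcp_pos: [0.3383, 0.2751, 0.2425]
ee_rot: [[-0.357, -0.934, 0.0], [-0.934, 0.357, 0.0], [-0.001, -0.0, -1.0]]
wrist_force: [-0.1, -0.3, 0.7]
gripper_width: 0.978
gripper_force: 0.0
```

Emit:
apply_moves([
  [[0,0,0],-7],
  [[0,0,0],-7],
  [[0,0,0],-7],
  [[0,0,0],-7],
  [[0,0,0],-7],
])

```text
time_s: 57.0
tcp_pos: [0.3383, 0.2751, 0.2425]
ee_rot: [[0.243, -0.97, 0.0], [-0.97, -0.243, 0.001], [-0.0, -0.0, -1.0]]
wrist_force: [0.5, 0.2, -0.2]
gripper_width: 0.975
gripper_force: 0.0
```

Emit:
apply_moves([
  [[0,0,0],-7],
  [[0,0,0],-5.3],
  [[0,0,0],0],
  [[0,0,0],0],
])

```text
time_s: 57.33
tcp_pos: [0.3382, 0.275, 0.2425]
ee_rot: [[0.437, -0.9, 0.0], [-0.9, -0.437, 0.0], [-0.0, -0.0, -1.0]]
wrist_force: [-0.1, 0.7, 0.4]
gripper_width: 0.976
gripper_force: 0.0
```

Run:
```python
from h import *
go(.3375,.275,.091)
t=tote()
p=imaging.capture("wrist")
for d in models.place_of(p,"cap_a_top")[:2]: print(d, onz(p,px(d["at"]),.158))
for n in("cap_b_top","cap_c_top"):
  for d in models.place_of(t,n)[:2]: print(n,d, onz(t,px(d["at"]),.14))
h=cv2.cvtColor(p["frame"],cv2.COLOR_BGR2HSV);m=cv2.inRange(h,(0,150,60),(8,255,255))
c=max(cv2.findContours(m,0,2)[0],key=cv2.contourArea);u,rr=cv2.minEnclosingCircle(c);print("red",u,rr,onz(p,u,.152))
```

```text
t 57.33 tcp [0.3382 0.275  0.2425] yaw -64.1 j [ 61.   2. -22.  -0. -65. -35.] F [-0.1  0.7  0.4] M [ 0.01 -0.03 -0.03] w 0.085 gf 0.0
shift [-0.0003  0.0007  0.1515]
tote (0.492, -0.3675, 235, 173, -1.5)
{'at': [0.4994, 0.5231], 'confidence': 0.67} [0.33675947 0.27518688 0.158     ]
cap_b_top {'at': [0.3263, 0.6421], 'confidence': 0.73} [0.26678854 0.34471291 0.14      ]
cap_b_top {'at': [0.7161, 0.4544], 'confidence': 0.57} [ 0.49632688 -0.34978845  0.14      ]
red (317.9812927246094, 240.68218994140625) 43.72890853881836 [0.34006612 0.27082475 0.152     ]
```

Emit:
apply_moves([
  [[0,0,0.03],0],
  [[0,0,0.04],0],
  [[0,0,0.035],0],
  [[0,0,0.025],0],
  [[0,0,0.01],0],
])

```text
time_s: 58.0
tcp_pos: [0.3367, 0.2727, 0.0989]
ee_rot: [[0.438, -0.899, -0.004], [-0.899, -0.438, -0.006], [0.003, 0.006, -1.0]]
wrist_force: [-0.0, -0.2, 0.9]
gripper_width: 0.972
gripper_force: 0.0
```

Emit:
apply_moves([
  [[0,0,0.008],0],
  [[0,0,0],0],
  [[0,0,0],0],
])

```text
time_s: 58.25
tcp_pos: [0.3386, 0.2754, 0.0948]
ee_rot: [[0.439, -0.898, 0.001], [-0.898, -0.439, 0.0], [-0.0, -0.001, -1.0]]
wrist_force: [-0.2, 0.0, 0.8]
gripper_width: 0.978
gripper_force: 0.0
```

Emit:
apply_moves([
  [[0,0,0],0],
  [[0,0,0],0],
  [[0,0,0],0],
  [[0,0,0],0],
  [[0,0,0],0],
], hand=0.04)

```text
time_s: 58.67
tcp_pos: [0.3383, 0.2751, 0.095]
ee_rot: [[0.439, -0.899, 0.001], [-0.899, -0.439, 0.001], [-0.001, -0.001, -1.0]]
wrist_force: [-0.9, -0.6, 1.5]
gripper_width: 0.712
gripper_force: 29.9
```

Emit:
apply_moves([
  [[0,0,0],0],
  [[0,0,0],0],
])

```text
time_s: 58.83
tcp_pos: [0.3384, 0.2752, 0.0949]
ee_rot: [[0.439, -0.898, 0.0], [-0.898, -0.439, 0.001], [-0.0, -0.001, -1.0]]
wrist_force: [-2.9, 0.1, 5.2]
gripper_width: 0.71
gripper_force: 29.9
```

```bash
python3 -c "
from h import *
st()"
```

```text
t 58.83 tcp [0.3384 0.2752 0.0949] yaw -64.0 j [ 61.  12. -35.   0. -42. -35.] F [-2.9  0.1  5.2] M [-0.01  0.39 -0.02] w 0.0617 gf 29.9
```

Emit:
apply_moves([
  [[0,0,-0.02],0],
  [[0,0,-0.04],0],
  [[0,0,-0.04],0],
  [[0,0,-0.04],0],
  [[0,0,-0.04],0],
])

```text
time_s: 59.25
tcp_pos: [0.3371, 0.2738, 0.2747]
ee_rot: [[0.439, -0.899, -0.003], [-0.899, -0.439, -0.002], [0.001, 0.003, -1.0]]
wrist_force: [0.4, 1.9, -5.6]
gripper_width: 0.712
gripper_force: 29.9
```

Emit:
apply_moves([
  [[0,0,-0.02],7],
  [[0,0,0],7],
  [[0,0,0],7],
  [[0,0,0],7],
  [[0,0,0],7],
])

```text
time_s: 59.67
tcp_pos: [0.3371, 0.2741, 0.2926]
ee_rot: [[-0.162, -0.987, -0.003], [-0.987, 0.162, -0.002], [0.003, 0.003, -1.0]]
wrist_force: [0.2, 0.7, -5.5]
gripper_width: 0.707
gripper_force: 29.9
```

Emit:
apply_moves([
  [[0,0,0],7],
  [[0,0,0],7],
  [[0,0,0],7],
  [[0,0,0],7],
  [[0,0,0],7],
])

```text
time_s: 60.08
tcp_pos: [0.3372, 0.2741, 0.2924]
ee_rot: [[-0.699, -0.715, -0.003], [-0.715, 0.699, -0.003], [0.004, 0.001, -1.0]]
wrist_force: [-0.4, 0.4, -5.5]
gripper_width: 0.707
gripper_force: 29.9
```

Emit:
apply_moves([
  [[0,0,0],7],
  [[0,0,0],7],
  [[0,0,0],7],
  [[0,0,0],7],
  [[0,0,0],7],
])

```text
time_s: 60.5
tcp_pos: [0.3372, 0.2741, 0.2924]
ee_rot: [[-0.983, -0.185, -0.004], [-0.185, 0.983, -0.003], [0.004, -0.002, -1.0]]
wrist_force: [-0.4, 0.3, -4.8]
gripper_width: 0.708
gripper_force: 29.9
```

Emit:
apply_moves([
  [[0,0,0],7],
  [[0,0,0],5.3],
  [[-0.008,-0.02,0],0],
  [[-0.015,-0.038,0],0],
  [[-0.015,-0.038,0],0],
])

```text
time_s: 60.92
tcp_pos: [0.373, 0.1771, 0.2925]
ee_rot: [[-1.0, 0.019, -0.004], [0.019, 1.0, -0.002], [0.004, -0.002, -1.0]]
wrist_force: [2.1, -0.6, -4.5]
gripper_width: 0.71
gripper_force: 29.9
```

Emit:
apply_moves([
  [[-0.015,-0.038,0],0],
  [[-0.015,-0.038,0],0],
  [[-0.015,-0.038,0],0],
  [[-0.015,-0.038,0],0],
  [[-0.015,-0.038,0],0],
])

```text
time_s: 61.33
tcp_pos: [0.4438, -0.0154, 0.2927]
ee_rot: [[-1.0, 0.022, -0.003], [0.022, 1.0, 0.001], [0.003, 0.001, -1.0]]
wrist_force: [0.8, -0.3, -4.8]
gripper_width: 0.708
gripper_force: 29.9
```

Emit:
apply_moves([
  [[-0.015,-0.038,0],0],
  [[-0.015,-0.038,0],0],
  [[-0.015,-0.038,0],0],
  [[-0.015,-0.038,0],0],
  [[-0.015,-0.038,0],0],
])

```text
time_s: 61.75
tcp_pos: [0.515, -0.2067, 0.2921]
ee_rot: [[-1.0, 0.023, -0.004], [0.023, 1.0, 0.002], [0.004, 0.002, -1.0]]
wrist_force: [1.1, 0.9, -5.0]
gripper_width: 0.712
gripper_force: 29.9
```

Emit:
apply_moves([
  [[-0.015,-0.038,0],0],
  [[-0.015,-0.038,0],0],
  [[-0.01,-0.03,0],0],
  [[0,0,0],0],
  [[0,0,0],0],
])

```text
time_s: 62.17
tcp_pos: [0.5525, -0.313, 0.2903]
ee_rot: [[-1.0, 0.025, -0.006], [0.025, 1.0, 0.003], [0.006, 0.003, -1.0]]
wrist_force: [0.1, 0.9, -5.5]
gripper_width: 0.708
gripper_force: 29.9
```

Emit:
apply_moves([
  [[0,0,0],0],
  [[0,0,0],0],
])

```text
time_s: 62.33
tcp_pos: [0.5529, -0.3109, 0.2934]
ee_rot: [[-1.0, 0.021, -0.002], [0.021, 1.0, 0.001], [0.002, 0.001, -1.0]]
wrist_force: [0.5, 0.3, -5.0]
gripper_width: 0.707
gripper_force: 29.9
```

Run:
```python
from h import *
p=wtote();go(.5605,-.332,.100)
for n,z in(("cap_b_top",.146),("cap_c_top",.132)):
  for d in models.place_of(p,n)[:2]: print(n,d, onz(p,px(d["at"]),z))
cv2.imwrite("pics/w13.png",p["frame"])
```

```text
wtote 0.4944 -0.3705 241 168 -1.2
min [ 0.3733 -0.4566] max [ 0.6142 -0.2848]
t 62.38 tcp [ 0.553  -0.3108  0.2941] yaw 178.8 j [-15.  21.   9.  -0. -78. -76.] F [ 0.2  0.8 -4.7] M [ 0.04 -0.2   0.01] w 0.0619 gf 29.9
shift [-0.0081 -0.0212  0.1941]
cap_b_top {'at': [0.4514, 0.3156], 'confidence': 0.76} [ 0.49322997 -0.33259982  0.146     ]
cap_c_top {'at': [0.4527, 0.1171], 'confidence': 0.71} [ 0.42421077 -0.33011012  0.132     ]
```

Emit:
apply_moves([
  [[-0.008,-0.022,0],0],
  [[0,0,0.03],0],
  [[0,0,0.03],0],
  [[0,0,0],0],
  [[0,0,0],0],
])

```text
time_s: 62.9
tcp_pos: [0.5599, -0.3333, 0.2332]
ee_rot: [[-1.0, 0.021, -0.004], [0.021, 1.0, 0.001], [0.004, 0.001, -1.0]]
wrist_force: [1.1, -0.2, -3.2]
gripper_width: 0.709
gripper_force: 29.9
```

Run:
```python
from h import *
go(.561,-.333,.0989)
```

```text
t 62.9 tcp [ 0.5599 -0.3333  0.2332] yaw 178.8 j [-17.  24.   6.   0. -72. -75.] F [ 1.1 -0.2 -3.2] M [-0.05 -0.23 -0.  ] w 0.0617 gf 29.9
shift [-0.0017  0.0002  0.1343]
```

Emit:
apply_moves([
  [[-0.001,0,0.02],0],
  [[0,0,0.03],0],
  [[0,0,0.03],0],
  [[0,0,0.02],0],
  [[0,0,0],0],
])

```text
time_s: 63.32
tcp_pos: [0.5605, -0.3329, 0.1319]
ee_rot: [[-1.0, 0.022, -0.006], [0.022, 1.0, 0.002], [0.006, 0.002, -1.0]]
wrist_force: [-0.7, 0.8, -6.1]
gripper_width: 0.709
gripper_force: 29.9
```

Emit:
apply_moves([
  [[0,0,0.012],0],
  [[0,0,0.008],0],
  [[0,0,0.004],0],
  [[0,0,0],0],
  [[0,0,0],0],
])

```text
time_s: 63.73
tcp_pos: [0.5624, -0.3344, 0.1114]
ee_rot: [[-1.0, 0.022, 0.001], [0.022, 1.0, -0.001], [-0.001, -0.001, -1.0]]
wrist_force: [-0.5, -1.0, -4.8]
gripper_width: 0.712
gripper_force: 29.9
```

Emit:
apply_moves([
  [[0,0,0.003],0],
  [[0,0,0.002],0],
  [[0,0,0],0],
  [[0,0,0],0],
])

```text
time_s: 64.07
tcp_pos: [0.5618, -0.3342, 0.1054]
ee_rot: [[-1.0, 0.022, -0.0], [0.022, 1.0, -0.0], [0.0, -0.0, -1.0]]
wrist_force: [0.3, -0.5, -4.6]
gripper_width: 0.71
gripper_force: 29.9
```

Run:
```python
from h import *
st()
```

```text
t 64.07 tcp [ 0.5618 -0.3342  0.1054] yaw 178.7 j [-17.  30.  -4.   0. -56. -75.] F [ 0.3 -0.5 -4.6] M [-0.01 -0.18 -0.05] w 0.0618 gf 29.9
```

Emit:
apply_moves([
  [[0,0,0.003],0],
  [[0,0,0.002],0],
  [[0,0,0.001],0],
  [[0,0,0],0],
  [[0,0,0],0],
])

```text
time_s: 64.48
tcp_pos: [0.5619, -0.3341, 0.0994]
ee_rot: [[-1.0, 0.022, 0.0], [0.022, 1.0, -0.0], [-0.0, -0.0, -1.0]]
wrist_force: [0.1, -0.1, -4.4]
gripper_width: 0.709
gripper_force: 29.9
```

Emit:
apply_moves([
  [[0,0,0.001],0],
  [[0,0,0],0],
  [[0,0,0],0],
])

```text
time_s: 64.73
tcp_pos: [0.5621, -0.3342, 0.0991]
ee_rot: [[-1.0, 0.022, 0.001], [0.022, 1.0, -0.0], [-0.001, -0.0, -1.0]]
wrist_force: [-1.4, 1.7, -1.3]
gripper_width: 0.71
gripper_force: 29.9
```

Run:
```python
from h import *
st()
```

```text
t 64.73 tcp [ 0.5621 -0.3342  0.0991] yaw 178.8 j [-17.  31.  -4.   0. -55. -75.] F [-1.4  1.7 -1.3] M [0.32 0.12 0.01] w 0.0618 gf 29.9
```

Touching down; half a millimetre more, release, rise and take a final look.

Emit:
apply_moves([
  [[0,0,0.0005],0],
  [[0,0,0],0],
])

```text
time_s: 64.9
tcp_pos: [0.5621, -0.3341, 0.0991]
ee_rot: [[-1.0, 0.022, 0.001], [0.022, 1.0, -0.001], [-0.001, -0.001, -1.0]]
wrist_force: [-3.6, 2.5, 3.8]
gripper_width: 0.712
gripper_force: 29.9
```

Emit:
apply_moves([
  [[0,0,0],0],
  [[0,0,0],0],
  [[0,0,0],0],
  [[0,0,0],0],
  [[0,0,-0.02],0],
], hand=0.073)

```text
time_s: 65.32
tcp_pos: [0.5595, -0.333, 0.1137]
ee_rot: [[-1.0, 0.023, -0.008], [0.023, 1.0, 0.004], [0.008, 0.004, -1.0]]
wrist_force: [-0.5, -0.4, -0.3]
gripper_width: 0.834
gripper_force: 0.0
```

Emit:
apply_moves([
  [[0,0,-0.03],0],
  [[0,0,-0.04],0],
  [[0,0,-0.04],0],
  [[0,0,-0.04],0],
  [[0,0,-0.03],0],
])

```text
time_s: 65.73
tcp_pos: [0.5624, -0.3347, 0.3022]
ee_rot: [[-1.0, 0.022, 0.004], [0.022, 1.0, -0.003], [-0.004, -0.003, -1.0]]
wrist_force: [1.1, -0.6, 0.5]
gripper_width: 0.839
gripper_force: 0.0
```

Emit:
apply_moves([
  [[0.02,0.03,0],0],
  [[0.02,0.04,0],0],
  [[0.02,0.04,0],0],
  [[0.02,0.04,0],0],
  [[0,0.04,0],0],
])

```text
time_s: 66.15
tcp_pos: [0.4871, -0.1498, 0.2986]
ee_rot: [[-1.0, 0.024, 0.001], [0.024, 1.0, 0.0], [-0.001, 0.0, -1.0]]
wrist_force: [1.3, -0.3, -0.4]
gripper_width: 0.838
gripper_force: 0.0
```

Emit:
apply_moves([
  [[0,0.04,0],0],
  [[0,0.04,0],0],
  [[0,0.04,0],0],
  [[0,0.03,0],0],
  [[0,0,0],0],
])

```text
time_s: 66.57
tcp_pos: [0.4936, 0.0034, 0.2981]
ee_rot: [[-1.0, 0.016, 0.002], [0.016, 1.0, 0.001], [-0.002, 0.001, -1.0]]
wrist_force: [0.5, -0.5, 0.2]
gripper_width: 0.843
gripper_force: 0.0
```

Run:
```python
from h import *
st()
t=tote();s=imaging.capture("scene")
a=cv2.resize(t["frame"][170:280,405:515],(400,400));u=proj(s,(.49,-.367,.06)).astype(int);b=cv2.resize(s["frame"][u[1]-65:u[1]+65,u[0]-65:u[0]+65],(400,400))
cv2.imwrite("pics/fin.png",np.hstack([a,b]))
for n,z in(("ramekin_large",0),("ramekin_small",0),("kitchen_timer",0)):
  for d in models.place_of(t,n)[:1]: print(n,round(d["confidence"],2),onz(t,px(d["at"]),0).round(3))
```

```text
t 66.57 tcp [0.4936 0.0034 0.2981] yaw 179.1 j [  19.    6.  -10.   -0.  -74. -110.] F [ 0.5 -0.5  0.2] M [-0.03 -0.12  0.  ] w 0.0733 gf 0.0
tote (0.4934, -0.3675, 238, 173, -1.5)
ramekin_large 0.88 [0.622 0.191 0.   ]
ramekin_small 0.34 [ 0.543 -0.413  0.   ]
kitchen_timer 0.57 [ 0.288 -0.384  0.   ]
```

View pics/fin.png

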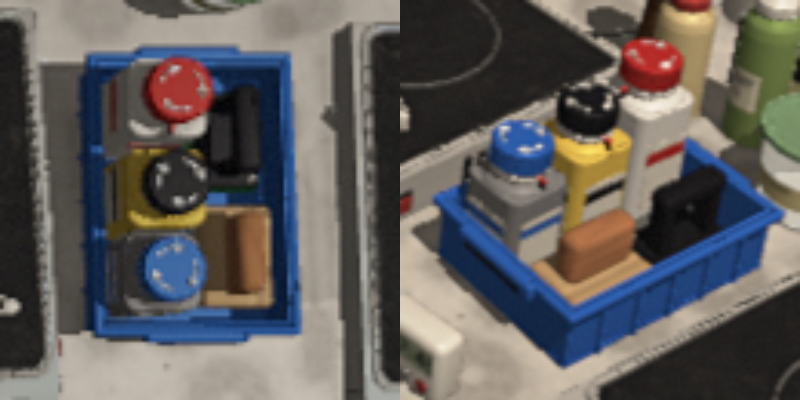

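The final crops show all three bottles upright in one row. The brush and pad holder lie flat beside them, inside the tote. Handing in.

```bash
python3 -c "
from h import *
print(r.finish_job())"
```

```text
the job is handed in; nothing more can be done
None
```

I screwed all three bottle caps home, packed the bottles upright and both scrubbers flat in the blue tote, and handed the job in at about 67 s; no verdict came back.

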